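# Fit the weld spacer in the clevis and nip the cam clamp

## Robot

A 6-joint arm with a two-finger parallel gripper is mounted at the origin on a cart in front of the work surface, level with it; the furniture and walls round the work are solid. World frame = base frame: x ahead of the robot, y to its left, z up, the work surface at z = 0. Lengths are in mm, angles in degrees, forces in N, time in s.
With the tool pointing down it reaches from about 300 to 850 mm from the base axis. Payload 4.2 kg.
Tool frame: the origin (TCP) lies at the very end of the fingers, on their centre line; the grasp point (between the pads) lies 19 mm behind it; z points along the fingers, y is the direction in which the jaws open and shut (so a half turn about z gives the same grasp; the last joint's range is limited). The gripper opens to 91 mm and grips with 3 to 60 N. Pads are 32 mm wide; open, the fingers measure 118 mm over their backs; the gripper's body (76 mm by 178 mm) begins 60 mm behind the grasp point.
Start: joints at [62.281, 18.312, 89.639, -0, 72.044, -1.146], TCP at [257.231, 514.272, 213.976] pointing down, gripper open.
Joint ranges: [-177.97, 177.97], [-48.28, 115.42], [12.27, 149.76], [-77.06, 257.06], [2.81, 150.46], [-146.56, 146.56]. Speed limits (degrees/s): [147.25, 147.25, 180, 180, 180, 180].

## Interface

Orientations are given as [roll, pitch, yaw] about the fixed x, y, z axes, in that order (R = Rz(yaw) Ry(pitch) Rx(roll)).
In Python, from workcell import env gives the robot as it stands. The module is installed in compiled form; this text tells all that it offers.
- The arm moves only by the tool arm_command, never from a script. Its argument "targets" is a list of rows, each a list of 5 numbers: the closure, from 0 (fully open) to 1 (shut), then the shift along the tool's x, y, z each as a share of 50 cm, from -1 to 1, then the turn about the tool's z as a share of pi/4 rad, from -1 to 1. A call has 1 to 8 rows; each row is the pose to reach, as a shift and turn from the pose measured when the call began, along the tool's axes at that moment; what a row does not reach only later rows make up. A row lasts 1/12 s, in which the tool goes at most 41.7 mm and 7.16 degrees, less where a joint would pass 70% of its speed; a pose out of reach is approached as far as the arm can. A call with a number of a shift or a turn outside -1 to 1 is refused whole. A call with a gripper value outside its range is refused whole. The fingers move at their own pace and stop on an object; "squeeze" is the grip in N (left out, the last holds). Time passes only in rows, so rows that repeat a pose let the fingers close. It gives the time, the measured TCP pose, the force and the opening at its end, in the units of the state.
- env.state(): the state, without advancing time (a new reading comes with each control period).
- env.grab_frame(name): name is "side" or "top" or "wrist"; returns the picture (480x640x3 uint8, red, green, blue); there is no depth.
- env.camera_params(name): a dict with "camera_matrix" (3x3 intrinsics, pixels), "R" (3x3) and "t" (3): a world point X has camera coordinates R X + t; the wrist camera has in their place "hand_eye" (4x4, takes a point from camera to tool coordinates, whose origin is the TCP and whose axes are the flange's). Camera axes: x right, y down, z forward; pixel columns grow to the right and rows downward; lengths in mm; the calibration is good to about 2 mm. A picture is of the moment at which its call begins: read the wrist's pose just before it. camera_params takes no time and is no camera call.
- env.job_done(): hands the job in, once; it reports no verdict.
The state is a dict: "time_s": time; "qpos": joint angles; "qvel": joint speeds; "effort": joint torques, N m; "ee_pos": TCP position; "ee_rot": TCP orientation; "force": force on the tool from outside, world axes, zero at the start; "torque": the same for the moment, N m; "gripper_width": finger opening in mm.
Only numpy, scipy, OpenCV 4.12 (cv2) and the standard library are available. Lean on these libraries where they do the work, as an engineer would, in place of code of your own. Each camera call takes 0.05 s, during which the arm holds its last target.

## Task

Set up the clevis in the welding jig: of the three flat steel spacer blocks, take the one whose thickness just fits the gap between the two lugs, stand it on end in the gap and push it fully home, down on the foot plate and back against the stop. Then put the T-key from its holder fully into the socket of the cam clamp, turn it clockwise (seen from above) until the clamp is tight, and leave the key standing in the socket. Do not shift the other two spacers or the other things on the bench.

Things in the scene. Friction and masses are not known exactly. Their poses are not given: they have to be found in the camera images.
- spacer_15: Plain steel block (edges rounded 2 mm) 70 x 40 x 15 mm, of the same outline as its two fellows, told apart by its thickness. Starts lying flat on the bench. Origin at its very centre; x = 70 mm length, y = 40 mm width, z = thickness. The one that fits. About 0.3 kg. Ends and faces are alike: either may be up. Flat, it can be gripped only by its edges; home in the gap only by its broad faces, across the 15 mm: stand it on end on the bench (it stands freely) and take it again.
- spacer_10: Plain steel block (edges rounded 2 mm) 70 x 40 x 10 mm, of the same outline as its two fellows, told apart by its thickness. Starts lying flat on the bench. Origin at its very centre; x = 70 mm length, y = 40 mm width, z = thickness. Too thin for the gap: leave it where it is.
- spacer_20: Plain steel block (edges rounded 2 mm) 70 x 40 x 20 mm, of the same outline as its two fellows, told apart by its thickness. Starts lying flat on the bench. Origin at its very centre; x = 70 mm length, y = 40 mm width, z = thickness. Too thick for the gap: leave it where it is.
- jig: Welding jig fixed to the bench, holding a steel clevis. Origin: centre of its underside; x to the back of the jig, y to its left, z up. Base plate x -55 to 65, y -58 to 46, 12 mm thick. On it the clevis' foot plate, x -50 to 36, y -29 to 29, top at z = 20 mm, clear and level in front of the lugs. A low block (top z = 34, y 18 to 39) backs the left lug.
- gap_home (a point): Point on the foot plate below the centre of the spacer when it is home: jig x = 16, y = 0, z = 20 mm; axes as the jig's. The gap runs along x, 17 mm wide (y -8.5 to 8.5), open to the front (-x) and above. Home, the spacer stands with its length upright, its centre 35 mm above this point, its faces along the lugs, one 15 mm edge face against the stop.
- lug_tops (a point): Point between the tops of the two fixed lugs, jig x = 12, y = 0, z = 60 mm. Each lug is 10 mm thick, 44 mm long (jig x -10 to 34), its top rounded (radius 22 about z = 38). The home spacer stands 30 mm above this.
- stop_top (a point): Middle of the upper edge of the stop's front face, jig x = 36, y = 0, z = 84 mm. The stop is an upright block closing the back of the gap, 44 mm wide (y -22 to 22), 14 mm thick; its face is across x.
- cam (a joint): Angle of the cam clamp at the right (-y) lug: an eccentric disc with a 24 mm square head on an upright axis at jig x = 12, y = -36.5 mm. 0 = slack; grows as it turns clockwise from above; 1.57 = hard stop, tight on the lug. Starts between 0.1 and 0.5; stays where left (friction about 0.1 N m).
- socket (a point): Centre of the mouth of the square socket in the cam's head, on its axis, 58 mm over the bench. Turns with the cam, its x and y along the socket's sides: yaw = jig yaw + pi - cam angle. Socket 11.5 mm square, 20 mm deep, chamfered mouth. The 10 mm square key has about 0.15 rad of play in it, so it turns that much farther than the cam.
- t_key: Dark steel T-key, upright in its holder. Origin at the tip (lower end), z up the shank, x along the cross bar. Shank 10 mm square (sides along x and y) for the lowest 28 mm, tip tapered; above it round. Cross bar: round, 10 mm thick, 78 mm long. 0.12 kg. It stands 24 mm deep in the holder, tip 12 mm over the bench.
- key_tip (a point): The tip of the T-key, on its axis (same as its origin).
- key_bar (a point): The middle of the T-key's cross bar, on the key's axis, 87 mm above its tip. Grip the bar here from above, across it.
- key_holder: Aluminium holder block fixed to the bench, 44 (x) x 62 (y) x 36 mm high, with the key's 11.5 mm square hole, 24 mm deep, in the middle and two empty round holes. Origin: centre of its underside.
- cold_chisel: A bystander: leave it where it is. Origin: centre of its underside. Cold chisel, 155 x 19 x 13 mm, lying flat, long axis = its y.
- tie_strip_1: A bystander: leave it where it is. Origin: centre of its underside. Small folded sheet-metal strip, 78 x 47 x 18 mm, long axis = its x.
- weld_magnet: A bystander: leave it where it is. Origin: centre of its underside. Flat welding magnet, 79 x 90 x 14 mm, lying.
- marker_pen: A bystander: leave it where it is. Origin: centre of its underside. Paint marker, 125 x 16 x 14 mm, lying, long axis = its y.
- nozzle_0: A bystander: leave it where it is. Origin: centre of its underside. Ceramic torch nozzle standing upright, 18 mm diameter, 40 mm tall.
- nozzle_1: A bystander: leave it where it is. Origin: centre of its underside. Second ceramic torch nozzle, the same as nozzle_0.
- tape_white: A bystander: leave it where it is. Origin: centre of its underside. Roll of white tape lying flat, 72 mm diameter, 19 mm high.
- weld_fixture: Fixed obstacle left of the middle at the front edge of the bench: a welding fixture with toggle clamp, 278 mm along y, 112 mm along x, up to 104 mm high. Origin: near the centre of its underside. Overhead, about 60 mm beyond it and to the right, hangs a lamp head (x 0.40 to 0.49, y -0.09 to 0.01, z 0.55 to 0.64 m): mind elbow and forearm. Far left, beyond x = 0.75 m, stands a big fan.
- tig_torch: Fixed obstacle: a welding torch in its stand, about 114 x 177 mm, up to 177 mm high. Origin: near the centre of its underside. Its black hose lies loosely across the bench to the left, between the jig and the spacers; it gives way and does not matter.

How it is judged (in metres and radians):
On the way, in this order (a step that is already met when the one before it is completed fails the run):
1. the 15 mm spacer stands on end in the gap, home on the foot plate and against the stop (x of spacer_15 in the frame of gap_home between -0.004 and 0.004 m and y of spacer_15 in the frame of gap_home between -0.004 and 0.004 m and z of spacer_15 in the frame of gap_home between 0.031 and 0.039 m and angle between the x axis of spacer_15 and the z axis of jig, either way round below 0.09 rad and angle between the z axis of spacer_15 and the y axis of jig, either way round below 0.12 rad and linear speed of spacer_15 below 0.02 m/s), for 0.2 s.
2. the T-key is fully in the cam's socket and the cam is turned tight (horizontal distance between key_tip and socket below 0.004 m and z of key_tip in the frame of socket below -0.012 m and angle between t_key's own z axis and vertical below 0.15 rad and value of joint cam above 1.3 rad), for 0.2 s.
At the end, for the whole second after the job is handed in: 15 mm spacer at rest on end in the gap: within 4 mm of home each way, upright within 0.09 rad, faces along the lugs within 0.12 rad; T-key at rest 12 mm or more deep in the socket, within 4 mm of its axis, upright within 0.15 rad; cam turned past 1.3 rad (all of step 1 and all of step 2 and linear speed of t_key below 0.02 m/s); the robot touches nothing.
It fails at once if another spacer is shifted by more than 25 mm (distance of any of spacer_10, spacer_20 from where it was at the start of the episode above 0.025 m).
It fails at once if a bystander is shifted by more than 25 mm (distance of any of cold_chisel, tie_strip_1, weld_magnet, marker_pen, nozzle_0, nozzle_1, tape_white from where it was at the start of the episode above 0.025 m).
It also fails if it takes over 72 s, if anything falls off the work surface, if the arm or the gripper's body presses on something with over 40 N, if the wrist force passes 120 N, or if a joint passes its speed limit or range.

## Working session

There is one attempt and no reset: what is moved stays moved. The work goes in short steps, Python scripts to look and compute and a tool call to move; the robot and the scene stay as the last step left them, time stands still between calls to the robot, and variables do not carry over. Pictures are saved under pics/ and viewed, and the job is handed in when it is done.

Besides the shell and the picture viewer there is one more tool, called after "Emit:" in YAML: its name, and indented under it one key for each argument. arm_command: Moves the arm, as the interface text tells. Shift numbers are shares of 50 cm and turn numbers shares of pi/4 rad, none past 1 either way. Its arguments: {"type":"object","properties":{"targets":{"type":"array"},"squeeze":{"type":"number"}},"required":["targets"]}

```bash
ls; mkdir -p pics
python3 - <<'E'
from workcell import env
import cv2,numpy as np
print(env.state())
for n in ["side","top","wrist"]:
    im=env.grab_frame(n); cv2.imwrite(f"pics/{n}0.png",im[:,:,::-1])
    print(n,env.camera_params(n))
E
```

```text
pics
{'time_s': 0.0, 'qpos': array([ 6.22810759e+01,  1.83503558e+01,  8.97070724e+01,  9.31279646e-06,
        7.20429351e+01, -1.14470976e+00]), 'qvel': array([-0.01060811,  0.07834939,  0.01528424,  0.049678  , -0.01329747,
        0.08243449]), 'effort': array([-8.12514027e-04, -4.12462091e+01, -2.31971437e+01,  7.26966583e-02,
        4.59213252e-02, -1.67564408e-04]), 'ee_pos': array([256.98198059, 513.81012493, 213.12864633]), 'ee_rot': array([-1.79899657e+02, -2.01387261e-03,  1.53425781e+02]), 'force': array([-0.15051217, -0.59309412,  0.58432135]), 'torque': array([-0.04412651, -0.03615385,  0.0068409 ]), 'gripper_width': 91.1531400930523}
side {'camera_matrix': array([[460.53728467,   0.        , 312.609201  ],
       [  0.        , 460.53728467, 238.84339837],
       [  0.        ,   0.        ,   1.        ]]), 'R': array([[-0.98538248, -0.16928757,  0.01905475],
       [-0.08249865,  0.37633563, -0.92280305],
       [ 0.1490481 , -0.91088595, -0.38480054]]), 't': array([519.44703948, 180.45406451, 809.78389216])}
top {'camera_matrix': array([[525.47426606,   0.        ,
[... 162 characters left out ...]
01924045],
       [-0.99446165,  0.01716805, -0.10368845],
       [ 0.10331969, -0.02113128, -0.99442371]]), 't': array([ -97.96615358,  569.98296292, 1325.67095187])}
wrist {'camera_matrix': array([[404.84085425,   0.        , 320.47881856],
       [  0.        , 404.84085425, 237.81093554],
       [  0.        ,   0.        ,   1.        ]]), 'hand_eye': array([[ 1.31482671e-04, -9.71924311e-01, -2.35293681e-01,
         6.59146170e+01],
       [ 9.99998721e-01, -2.47272760e-04,  1.58020780e-03,
        -5.30902632e-01],
       [-1.59402409e-03, -2.35293588e-01,  9.71923035e-01,
        -1.71963061e+02],
       [ 0.00000000e+00,  0.00000000e+00,  0.00000000e+00,
         1.00000000e+00]])}
```

View pics/top0.png

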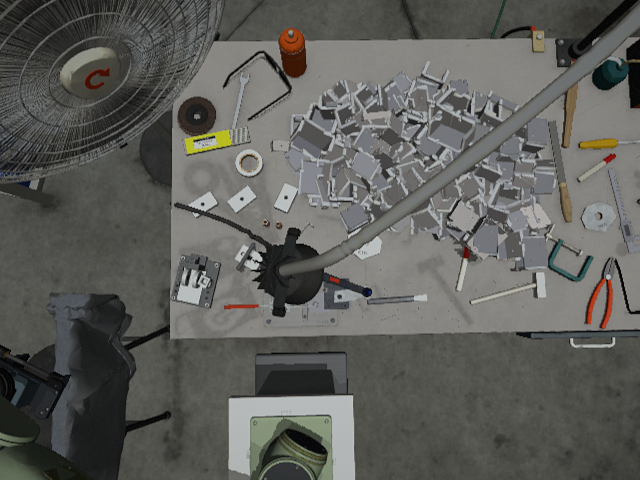

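View pics/side0.png

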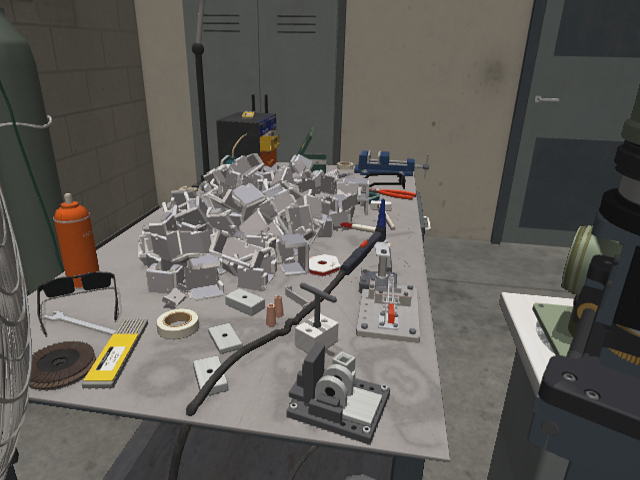

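View pics/wrist0.png

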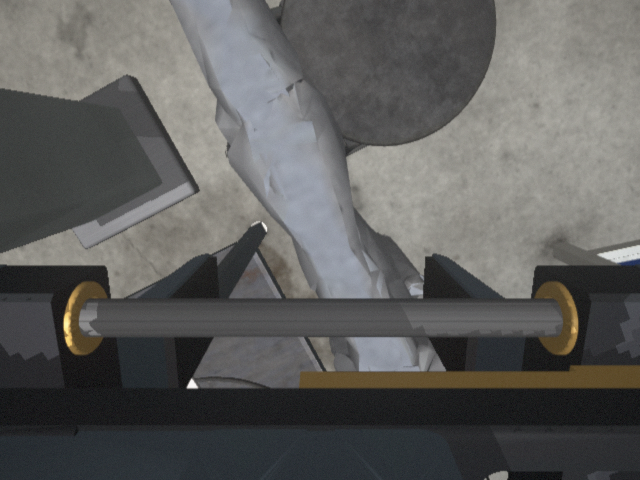

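```bash
cat > h.py <<'E'
from workcell import env
import cv2,numpy as np
from scipy.spatial.transform import Rotation as Ro
def cam(name,st=None):
    p=env.camera_params(name);K=p["camera_matrix"]
    if name!="wrist": return K,p["R"],p["t"]
    st=st or env.state()
    T=np.eye(4);T[:3,:3]=Ro.from_euler("xyz",st["ee_rot"],degrees=True).as_matrix();T[:3,3]=st["ee_pos"]
    M=np.linalg.inv(T@p["hand_eye"]);return K,M[:3,:3],M[:3,3]
def proj(c,X):
    K,R,t=c;X=np.atleast_2d(X);q=(X@R.T+t)@K.T;return q[:,:2]/q[:,2:]
def unproj(c,uv,z):
    K,R,t=c;uv=np.atleast_2d(uv);d=np.c_[uv,np.ones(len(uv))]@np.linalg.inv(K).T@R
    o=-R.T@t;s=(z-o[2])/d[:,2];return o+d*s[:,None]
def tri(cs,uvs):
    A=[]
    for (K,R,t),uv in zip(cs,uvs):
        P=K@np.c_[R,t];A+= [uv[0]*P[2]-P[0],uv[1]*P[2]-P[1]]
    v=np.linalg.svd(np.array(A))[2][-1];return v[:3]/v[3]
def crop(im,x0,y0,x1,y1,s,fn):
    c=cv2.resize(im[y0:y1,x0:x1],None,fx=s,fy=s,interpolation=cv2.INTER_CUBIC)
    cv2.imwrite(fn,c[:,:,::-1] if 0 else c)
E
python3 - <<'E'
from h import *
t=cv2.imread("pics/top0.png");s=cv2.imread("pics/side0.png")
crop(t,165,170,325,290,5,"pics/t1.png")
crop(t,165,260,365,340,4,"pics/t2.png")
crop(s,150,270,350,420,4,"pics/s1.png")
crop(s,270,270,430,390,5,"pics/s2.png")
crop(s,270,330,400,445,5,"pics/s3.png")
print(proj(cam("top"),[[257,514,213],[400,0,0],[400,300,0]]))
E
```

```text
[[ 44.64491824 372.04856503]
 [289.02341075 298.14692051]
 [173.01984461 300.44436098]]
```

View pics/t1.png

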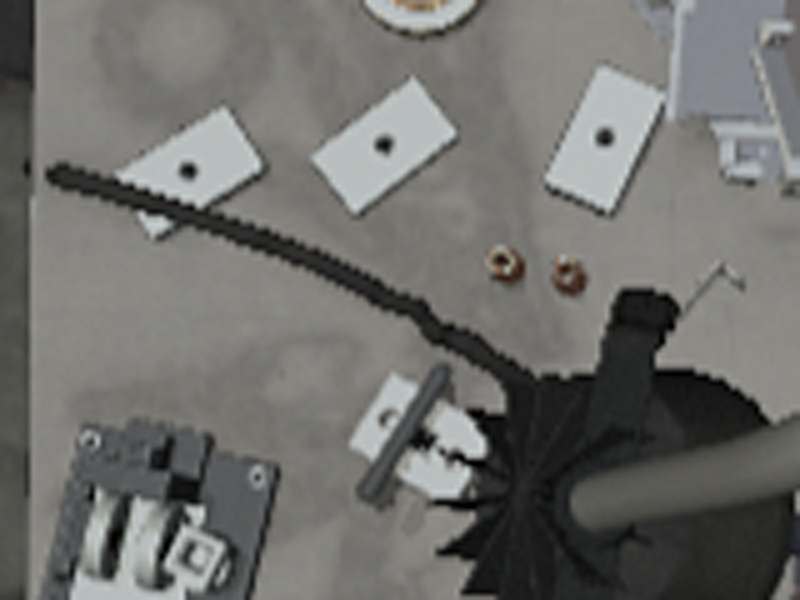

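View pics/s1.png

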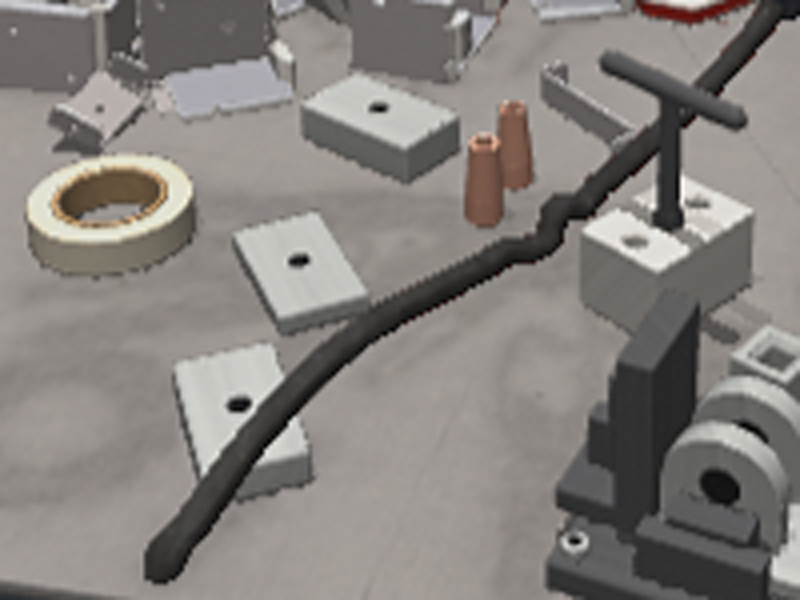

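View pics/s3.png

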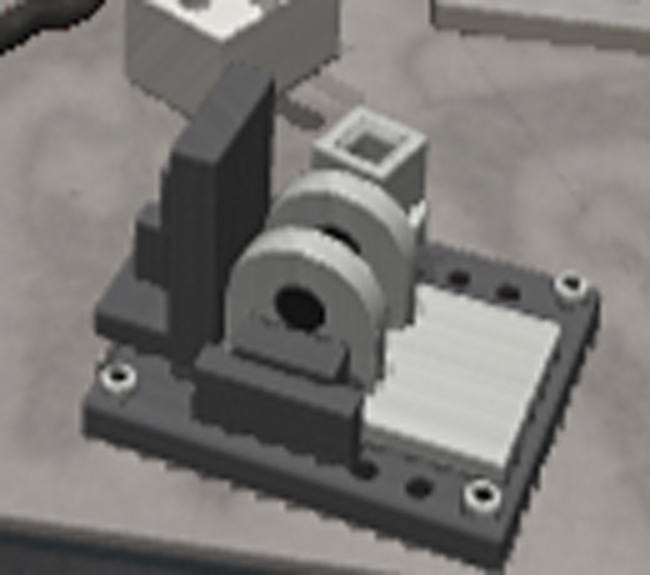

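Run:
```python
from h import *
from scipy.optimize import least_squares
T=cam("top");S=cam("side")
# top crop t1 px -> image
t1=lambda p:np.array(p)/5+[165,170]-0.4
s1=lambda p:np.array(p)/4+[150,270]-0.4
L=t1([(118,177),(228,107),(267,165),(157,240)]);M=t1([(312,158),(414,76),(459,133),(358,213)]);F=t1([(602,64),(665,100),(611,215),(545,185)])
for n,P in zip("LMF",(L,M,F)):
    for z in (10,15,20):
        X=unproj(T,P,z);d=[np.linalg.norm(X[i]-X[(i+1)%4]) for i in range(4)]
        print(n,z,X.mean(0).round(1),np.round(d,1))
# thickness from side: vertical edge
for n,a,b in [("L",(202,487),(205,505)),("Lright",(303,450),(312,483)),("M",(280,318),(283,333)),("F",(407,150),(405,182)),("F2",(303,103),(302,125))]:
    a,b=s1(a),s1(b)
    g=unproj(S,b,0)[0]
    best=min(np.arange(0,30,.5),key=lambda z:np.linalg.norm(proj(S,g+[0,0,z])[0]-a)); print(n,g.round(),best)
for n,u in (("L",(188,171)),("M",(384,145)),("F",(605,137))): print(n,"hole",unproj(T,t1(u),15).round(1))
```

```text
L 10 [649.6 221.6  10. ] [67.8 37.3 69.1 39.4]
L 15 [648.8 220.5  15. ] [67.5 37.2 68.8 39.3]
L 20 [648.  219.4  20. ] [67.3 37.1 68.6 39.1]
M 10 [662.4 120.6  10. ] [68.6 38.8 67.4 38.1]
M 15 [661.6 119.8  15. ] [68.4 38.6 67.2 38. ]
M 20 [660.7 119.1  20. ] [68.1 38.5 66.9 37.8]
F 10 [662.7   5.   10. ] [38.5 67.4 38.2 71. ]
F 15 [661.9   4.7  15. ] [38.3 67.2 38.1 70.8]
F 20 [661.    4.4  20. ] [38.2 66.9 37.9 70.5]
L [646. 264.  -0.] 8.0
Lright [612. 246.   0.] 15.5
M [653. 163.   0.] 7.5
F [638.  42.   0.] 17.5
F2 [703.   1.   0.] 12.5
L hole [[649.4 222.9  15. ]]
M hole [[661.5 120.8  15. ]]
F hole [[663.9   5.1  15. ]]
```

Run:
```python
from h import *
s=cv2.imread("pics/side0.png")
crop(s,185,315,265,400,7,"pics/s4.png")
```

```text
(no output)
```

View pics/s4.png

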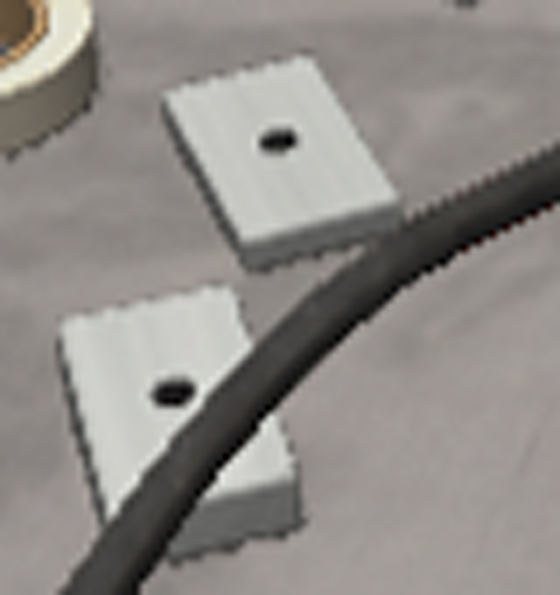

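Run:
```python
from h import *
from scipy.optimize import least_squares
T=cam("top");S=cam("side")
t=cv2.imread("pics/top0.png"); crop(t,165,245,235,310,10,"pics/t3.png")
s3=lambda p:np.array(p)/5+[270,330]-0.4
J=np.array([(65,46,12),(-55,46,12),(-55,-58,12),(-50,29,20),(-50,-29,20),(36,22,84),(36,-22,84)],float)
uv=s3(np.array([(88,402),(505,535),(598,292),(503,465),(560,322),(215,160),(272,73)]))
def f(p):
    c,s=np.cos(p[2]),np.sin(p[2]);X=np.c_[J[:,0]*c-J[:,1]*s+p[0],J[:,0]*s+J[:,1]*c+p[1],J[:,2]]
    return (proj(S,X)-uv).ravel()
r=least_squares(f,[420,250,0]);print(r.x,np.degrees(r.x[2]),r.fun.reshape(-1,2).round(1))
L=np.array([(118,177),(228,107),(267,165),(157,240)])/5+[165,170]-.4
X=unproj(T,L,15);d=X[1]-X[0]+X[2]-X[3];print("L yaw",np.degrees(np.arctan2(d[1],d[0])))
c=(np.array([[400,468]])/5+[165,170]);print("key",unproj(T,np.array([(403,435)])/5+[165,170],99))
b=unproj(T,np.array([(440,370),(375,495)])/5+[165,170],99);print(b)
```

```text
[ 4.43493028e+02  2.50906631e+02 -2.20749687e-01] -12.64802537911233 [[-2.1  0.1]
 [-0.1  1. ]
 [ 0.8 -1.5]
 [ 0.6 -0.3]
 [ 0.5 -0.1]
 [-0.1  0.3]
 [ 0.5 -0.4]]
L yaw -56.74506731532987
key [[503.32367404  98.54385927  99.        ]]
[[534.70016021  80.4758688   99.        ]
 [474.46254787 112.15766304  99.        ]]
```

View pics/t3.png

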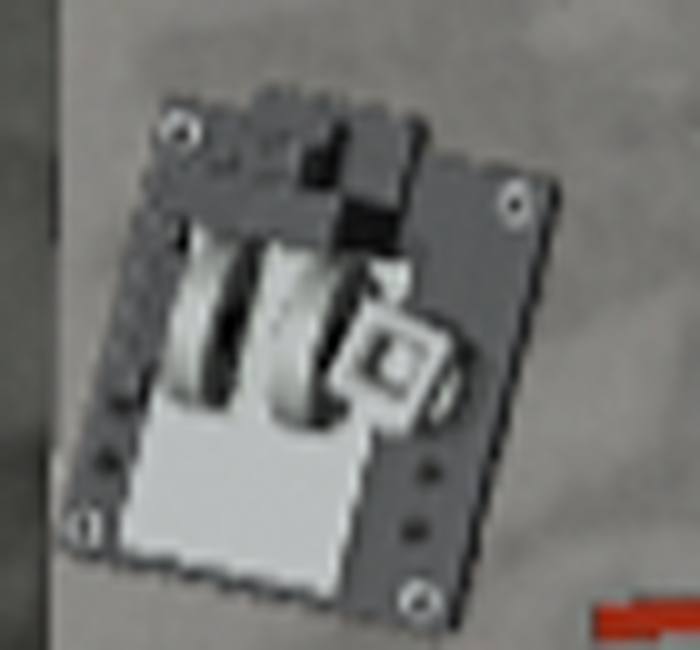

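```bash
cat >> h.py <<'E'
def go(x,y,z,yaw=None,st=None):
    st=st or env.state();R=Ro.from_euler("xyz",st["ee_rot"],degrees=True).as_matrix()
    d=R.T@(np.array([x,y,z])-st["ee_pos"]);cy=np.degrees(np.arctan2(R[1,0],R[0,0]))
    dy=0 if yaw is None else (yaw-cy+180)%360-180
    n=max(np.linalg.norm(d)/41.7,abs(dy)/7.16)
    print("now",st["ee_pos"].round(1),"yaw",round(cy,2),"-> row",(d/500).round(4),round(-dy/45,3),"rows>=",round(n,1),"t",round(st["time_s"],2))
E
python3 - <<'E'
from h import *
go(682,171,200,123.3)
E
```

```text
now [257.1 513.9 213.3] yaw 153.43 -> row [-1.0669 -0.2332  0.0269] 0.67 rows>= 13.1 t 0.15
```

Emit:
arm_command:
  targets:
    - [0, -0.53, -0.117, 0.013, 0.67]
    - [0, -0.53, -0.117, 0.013, 0.67]
    - [0, -0.53, -0.117, 0.013, 0.67]
    - [0, -0.53, -0.117, 0.013, 0.67]
    - [0, -0.53, -0.117, 0.013, 0.67]
    - [0, -0.53, -0.117, 0.013, 0.67]
    - [0, -0.53, -0.117, 0.013, 0.67]

```text
time_s: 0.73
ee_pos: [470.8, 339.9, 206.4]
ee_rot: [-179.9, 0.1, 123.1]
force: [0.3, 0.3, -1.1]
gripper_width: 91.3
```

Run:
```python
from h import *
go(682,171,200,123.3)
```

```text
now [470.8 339.9 206.4] yaw 123.12 -> row [-0.5137  0.1692  0.0139] -0.004 rows>= 6.5 t 0.73
```

Emit:
arm_command:
  targets:
    - [0, -0.514, 0.169, 0.014, 0]
    - [0, -0.514, 0.169, 0.014, 0]
    - [0, -0.514, 0.169, 0.014, 0]
    - [0, -0.514, 0.169, 0.014, 0]
    - [0, -0.514, 0.169, 0.014, 0]
    - [0, -0.514, 0.169, 0.014, 0]
    - [0, -0.514, 0.169, 0.014, 0]
    - [0, -0.514, 0.169, 0.014, 0]

```text
time_s: 1.4
ee_pos: [685.5, 166.4, 198.1]
ee_rot: [-179.9, 0.3, 122.8]
force: [-0.3, 0.3, -0.1]
gripper_width: 91.3
```

Run:
```python
from h import *
st=env.state();im=env.grab_frame("wrist");cv2.imwrite("pics/w1.png",im[:,:,::-1])
import pickle;pickle.dump(st,open("w1.pkl","wb"))
print(st["ee_pos"],st["ee_rot"]);print(proj(cam("wrist",st),[[649,221,15]]))
```

```text
[685.48595536 166.37104155 198.12205539] [-179.88576933    0.25724273  122.83558737]
[[319.64792187 139.11006518]]
```

View pics/w1.png

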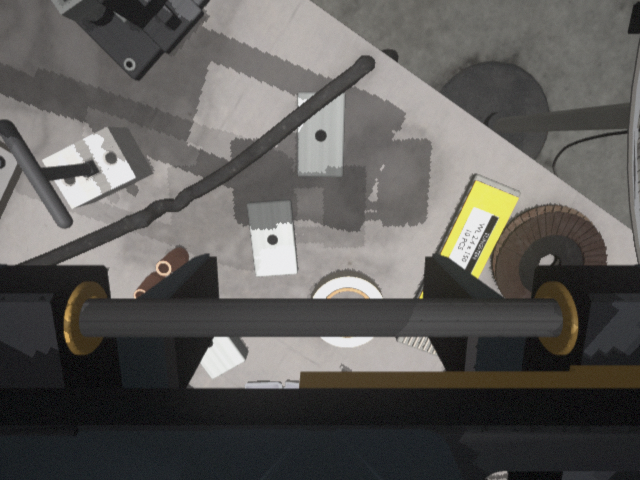

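Run:
```python
from h import *
t=cv2.imread("pics/w1.png"); crop(t,280,80,370,185,6,"pics/w1c.png")
```

```text
(no output)
```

View pics/w1c.png

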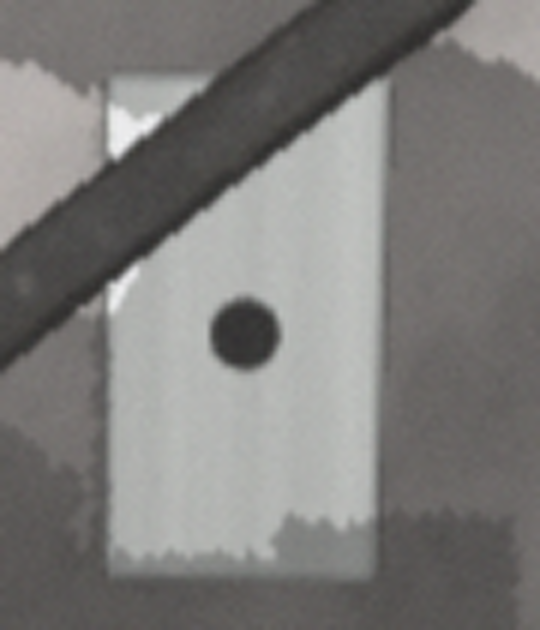

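Run:
```python
from h import *
import pickle;st=pickle.load(open("w1.pkl","rb"));W=cam("wrist",st)
f=lambda p:np.array(p)/6+[280,80]-.42
P=unproj(W,f([(107,75),(389,75),(376,578),(107,577)]),15);print(P.round(1),[np.linalg.norm(P[i]-P[(i+1)%4]).round(1) for i in range(4)])
h=unproj(W,f([(245,333)]),15);print("hole",h)
d=P[0]-P[3]+P[1]-P[2];yaw=np.degrees(np.arctan2(d[1],d[0]));print("yaw",yaw)
# M corners top z=10
M=unproj(W,[(250,204),(291,201),(297,274),(256,277)],10);print("M",M.round(1))
u=d/np.linalg.norm(d);c=P.mean(0);print("center",c,"end",c-35*u)
g=c-33*u;print("grasp",g);go(g[0],g[1],60,yaw)
```

```text
[[613.  242.8  15. ]
 [645.7 264.   15. ]
 [682.4 205.5  15. ]
 [649.5 184.5  15. ]] [np.float64(39.0), np.float64(69.0), np.float64(39.0), np.float64(68.8)]
hole [[647.74382207 224.14788008  15.        ]]
yaw 122.07502043474238
M [[627.2 139.6  10. ]
 [656.6 161.8  10. ]
 [697.6 106.4  10. ]
 [666.9  83.1  10. ]]
center [647.65015092 224.20849548  15.        ] end [666.23617307 194.55112236  15.        ]
grasp [665.17411466 196.24582939  15.        ]
now [683.3 168.6 198.4] yaw 122.91 -> row [0.0667 0.0005 0.2766] 0.019 rows>= 3.4 t 1.45
```

Emit:
arm_command:
  targets:
    - [0.36, 0.067, 0.0005, 0.2, 0.019]
    - [0.36, 0.067, 0.0005, 0.277, 0.019]
    - [0.36, 0.067, 0.0005, 0.277, 0.019]
    - [0.36, 0.067, 0.0005, 0.277, 0.019]
    - [0.36, 0.067, 0.0005, 0.277, 0.019]
    - [0.36, 0.067, 0.0005, 0.277, 0.019]

```text
time_s: 1.95
ee_pos: [663.9, 197.4, 59.4]
ee_rot: [-179.7, 0.1, 122.1]
force: [0.7, 0.9, 1.1]
gripper_width: 58.7
```

Run:
```python
from h import *
im=env.grab_frame("wrist");cv2.imwrite("pics/w2.png",im[:,:,::-1])
go(665.2,196.2,4,122.1); print(env.state()["gripper_width"])
```

```text
now [665.6 197.4  61.3] yaw 122.12 -> row [-0.0013 -0.0018  0.1146] 0.0 rows>= 1.4 t 2.0
58.58464429903386
```

View pics/w2.png

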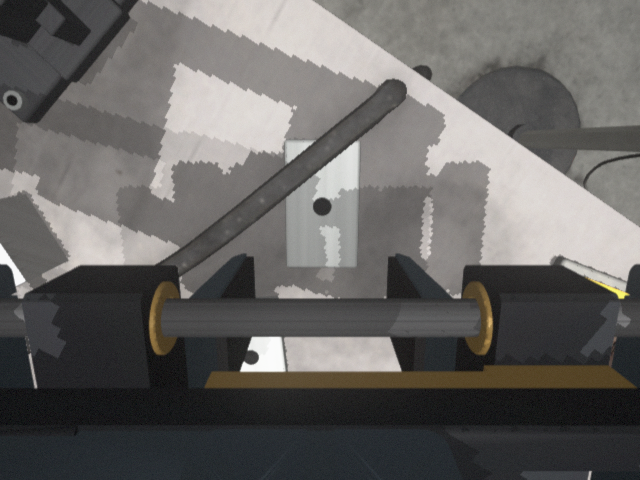

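Emit:
arm_command:
  targets:
    - [0.36, -0.001, -0.001, 0.07, 0]
    - [0.36, -0.001, -0.001, 0.114, 0]
    - [0.36, -0.001, -0.001, 0.114, 0]
    - [0.7, -0.001, -0.001, 0.114, 0]
    - [0.7, -0.001, -0.001, 0.114, 0]
    - [0.7, -0.001, -0.001, 0.114, 0]
    - [0.7, -0.001, -0.001, 0.114, 0]
  squeeze: 8

```text
time_s: 2.58
ee_pos: [666.7, 196.5, 7.1]
ee_rot: [179.9, 0.2, 122.1]
force: [-1.6, -1.1, 7.2]
gripper_width: 39.8
```

Run:
```python
from h import *
s=env.state();go(665.2,196.2,4,122.1); print(s["gripper_width"],s["force"],s["ee_rot"])
```

```text
now [666.7 196.5   7.1] yaw 122.14 -> row [ 0.0011 -0.0028  0.0063] 0.001 rows>= 0.1 t 2.58
39.84683936327883 [-1.62386516 -1.13679897  7.24756108] [179.8729088    0.23426564 122.14017895]
```

Emit:
arm_command:
  targets:
    - [0.7, 0, 0, -0.02, 0]
    - [0.7, 0.005, 0, -0.04, 0]
    - [0.7, 0.012, 0, -0.06, 0]
    - [0.7, 0.025, 0, -0.08, 0]
    - [0.7, 0.025, 0, -0.08, 0]

```text
time_s: 3.0
ee_pos: [660.6, 208.9, 50.1]
ee_rot: [179.6, 0.3, 122.2]
force: [0.2, -0.6, -0.0]
gripper_width: 40.0
```

Run:
```python
from h import *
im=env.grab_frame("wrist");cv2.imwrite("pics/w3.png",im[:,:,::-1])
im=env.grab_frame("side")[:,:,::-1];cv2.imwrite("pics/s5.png",im);crop(im,120,270,280,400,5,"pics/s5.png")
```

```text
(no output)
```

View pics/w3.png

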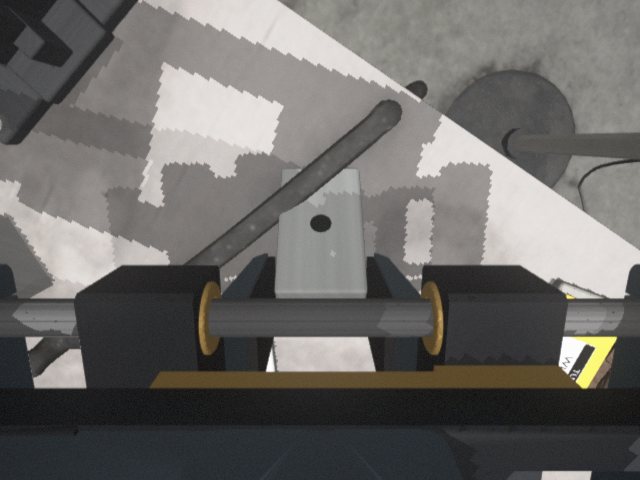

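View pics/s5.png

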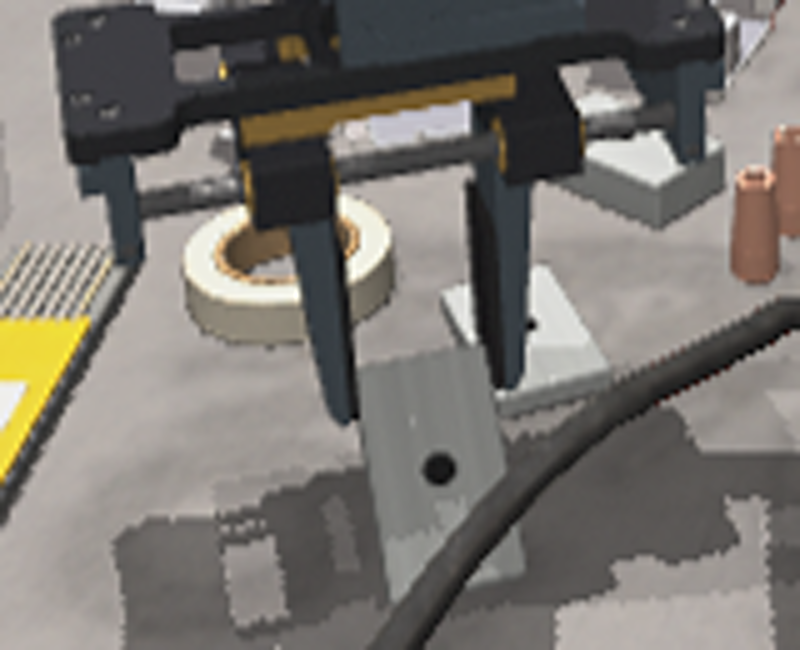

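Emit:
arm_command:
  targets:
    - [0.7, 0.017, 0, -0.013, 0]
    - [0.7, 0.034, 0, -0.022, 0]
    - [0.7, 0.05, 0, -0.029, 0]
    - [0.7, 0.064, 0, -0.033, 0]
    - [0.7, 0.076, 0, -0.036, 0]
    - [0.7, 0.09, 0, -0.037, 0]
    - [0.7, 0.09, 0, -0.037, 0]

```text
time_s: 3.68
ee_pos: [635.9, 247.2, 66.9]
ee_rot: [179.7, 0.3, 122.3]
force: [-0.0, -0.3, -3.8]
gripper_width: 40.1
```

Run:
```python
from h import *
im=env.grab_frame("wrist");cv2.imwrite("pics/w4.png",im[:,:,::-1])
im=env.grab_frame("side")[:,:,::-1];crop(im,120,270,280,400,5,"pics/s6.png")
```

```text
(no output)
```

View pics/w4.png

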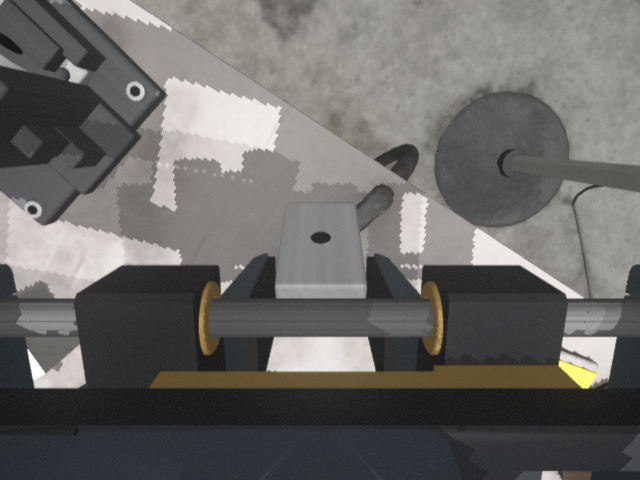

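View pics/s6.png

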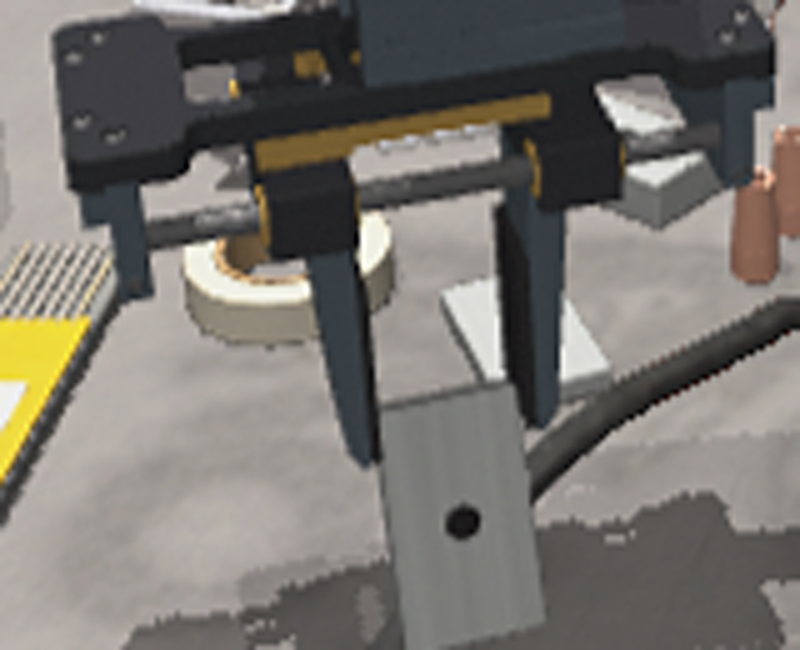

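Emit:
arm_command:
  targets:
    - [0.7, 0.0, 0, -0.01, 0]
    - [0.7, 0.0, 0, -0.01, 0]
    - [0.7, 0.0, 0, -0.01, 0]
    - [0.7, 0.0, 0, -0.01, 0]
  squeeze: 4

```text
time_s: 4.12
ee_pos: [636.9, 245.7, 71.9]
ee_rot: [179.7, 0.4, 122.2]
force: [0.4, -0.1, -4.1]
gripper_width: 39.9
```

Run:
```python
from h import *
im=env.grab_frame("wrist");cv2.imwrite("pics/w5.png",im[:,:,::-1])
im=env.grab_frame("side")[:,:,::-1];crop(im,120,270,280,400,5,"pics/s7.png")
```

```text
(no output)
```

View pics/w5.png

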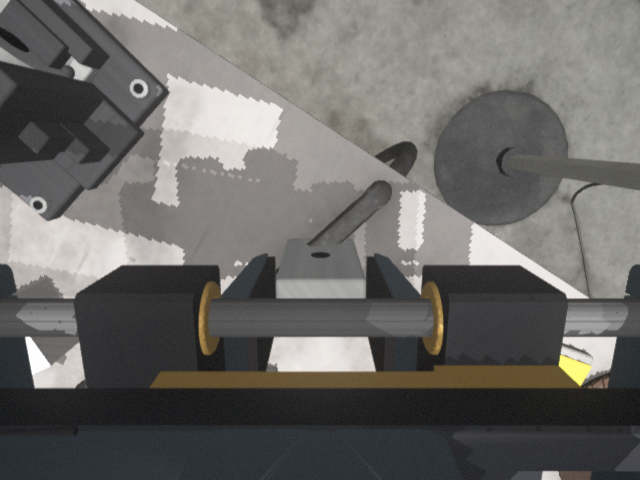

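View pics/s7.png

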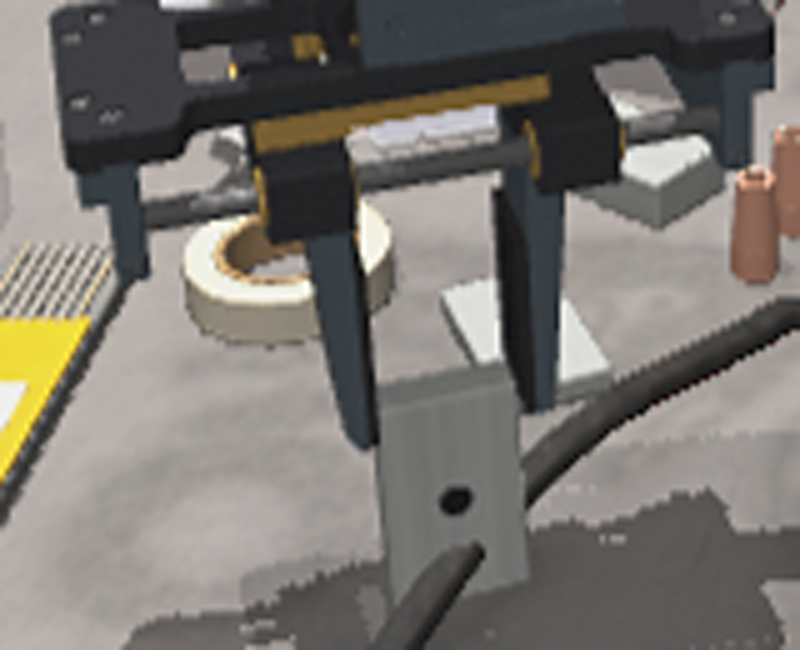

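```bash
cat > tilt.py <<'E'
from h import *
from scipy.optimize import least_squares
def fit(st,side,wh=None,yaw_off=0):
    # side: dict name->px ; block coords: u up(70), w along tool y, n = tool +x normal
    S=cam("side");W=cam("wrist",st)
    R=Ro.from_euler("xyz",st["ee_rot"],degrees=True).as_matrix()
    B={"ftp":(35,20,7.5),"ftm":(35,-20,7.5),"fbp":(-35,20,7.5),"fbm":(-35,-20,7.5),"hole":(0,0,7.5),"rtp":(35,20,-7.5),"rtm":(35,-20,-7.5)}
    def X(p,k):
        x,y,z,th=p;u,w,n=B[k];c,s=np.cos(th),np.sin(th)
        # th tilt from vertical: top leans to -x, bottom +x
        l=np.array([x-u*s+n*c, y+w, z-u*c-n*s]);return st["ee_pos"]+R@l
    def f(p):
        r=[proj(S,X(p,k))[0]-v for k,v in side.items()]
        if wh is not None: r.append(proj(W,X(p,"hole"))[0]-wh)
        return np.ravel(r)
    r=least_squares(f,[0,0,25,.3]);print("x,y,z in tool",r.x[:3].round(1),"tilt",np.degrees(r.x[3]).round(1));print(r.fun.reshape(-1,2).round(1))
    c,s=np.cos(r.x[3]),np.sin(r.x[3]);print("bottom z world",st["ee_pos"][2]-r.x[2]-35*c-7.5*s)
E
python3 - <<'E'
from tilt import *
q=lambda p:np.array(p)/5+[120,270]-.4
st=env.state()
fit(st,{"ftm":q((378,407)),"ftp":q((517,370)),"fbp":q((528,580)),"hole":q((456,501))},np.array([320,255]))
fit(st,{"ftp":q((378,407)),"ftm":q((517,370)),"fbm":q((528,580)),"hole":q((456,501))},np.array([320,255]))
E
```

```text
x,y,z in tool [ 7.2 -4.6 34.9] tilt 79.8
[[ 27.   -5. ]
 [-27.9   8.2]
 [-21.    3. ]
 [  2.9  -3.6]
 [ -7.9  -0.2]]
bottom z world 23.28523096749922
x,y,z in tool [-0.3 -0.5 32.4] tilt 3.6
[[-0.7 -0.3]
 [ 0.1  1.1]
 [ 0.9  0.2]
 [-0.  -1. ]
 [ 0.1  0. ]]
bottom z world 3.947420602015551
```

Emit:
arm_command:
  targets:
    - [0.7, 0, 0, 0.006, 0]
    - [0.7, 0, 0, 0.012, 0]
    - [0.7, 0, 0, 0.015, 0]
    - [0.7, 0, 0, 0.015, 0]

```text
time_s: 4.55
ee_pos: [637.0, 245.9, 64.9]
ee_rot: [179.6, 0.4, 122.2]
force: [-0.6, -1.6, 1.8]
gripper_width: 39.6
```

Run:
```python
from h import *
print(env.state()["force"],env.state()["gripper_width"])
im=env.grab_frame("wrist");cv2.imwrite("pics/w6.png",im[:,:,::-1])
im=env.grab_frame("side")[:,:,::-1];crop(im,120,270,280,400,5,"pics/s8.png")
```

```text
[-0.59494433 -1.61427633  1.79885606] 39.63929451312496
```

View pics/s8.png

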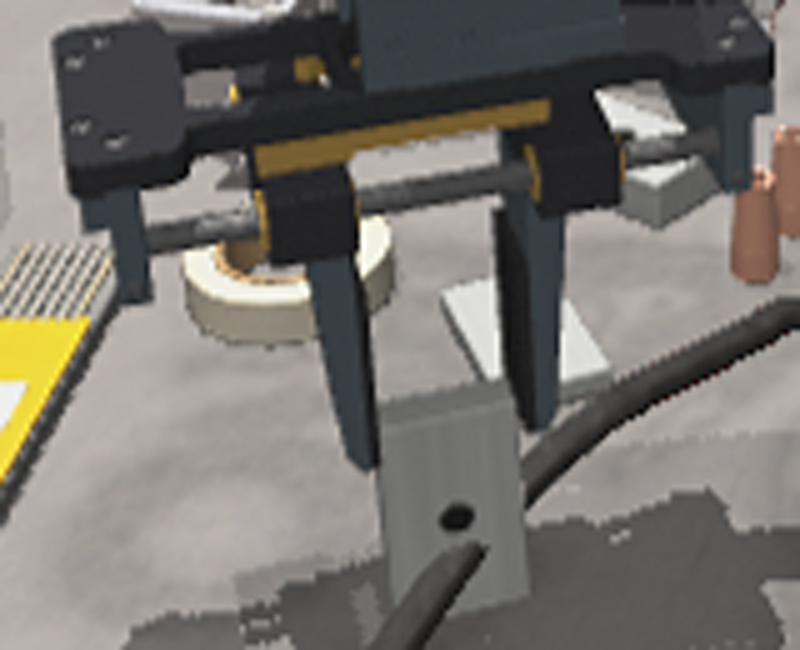

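Run:
```python
from tilt import *
im=cv2.imread("pics/w6.png");crop(im,260,200,390,310,6,"pics/w6c.png")
q=lambda p:np.array(p)/5+[120,270]-.4
st=env.state()
fit(st,{"ftp":q((381,430)),"ftm":q((518,395)),"fbm":q((531,595)),"hole":q((457,517))})
```

```text
x,y,z in tool [-14.3  -3.   43.2] tilt 2.8
[[-0.3 -0.4]
 [ 0.   0.7]
 [ 0.1  0.2]
 [ 0.1 -0.5]]
bottom z world -13.676321887752815
```

View pics/w6c.png

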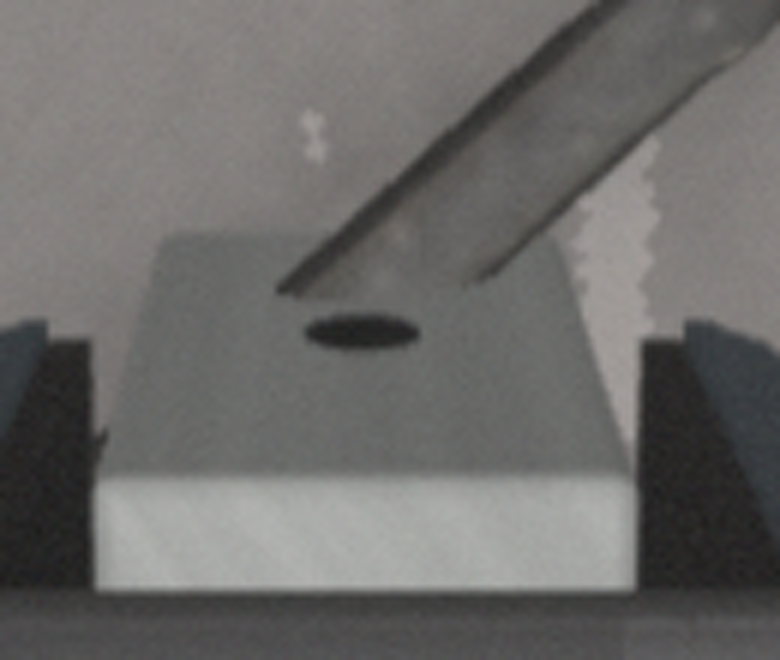

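```bash
cat >> tilt.py <<'E'
def fitw(st,pts):
    W=cam("wrist",st);R=Ro.from_euler("xyz",st["ee_rot"],degrees=True).as_matrix()
    B={"ft1":(34,-20,7.5),"ft2":(34,20,7.5),"fb1":(-35,-20,7.5),"fb2":(-35,20,7.5),"hole":(0,0,7.5)}
    def f(p):
        x,y,z,th=p;o=[]
        for k,v in pts.items():
            u,w,n=B[k];c,s=np.cos(th),np.sin(th)
            o.append(proj(W,st["ee_pos"]+R@np.array([x-u*s+n*c,y+w,z-u*c-n*s]))[0]-v)
        return np.ravel(o)
    r=least_squares(f,[0,0,30,.1]);print("W x,y,z",r.x[:3].round(1),"tilt",np.degrees(r.x[3]).round(1));print(r.fun.reshape(-1,2).round(1))
    c,s=np.cos(r.x[3]),np.sin(r.x[3]);print("bottom z",st["ee_pos"][2]-r.x[2]-35*c-7.5*s)
E
python3 - <<'E'
from tilt import *
q=lambda p:np.array(p)/6+[260,200]-.42
fitw(env.state(),{"ft1":q((100,475)),"ft2":q((632,475)),"fb1":q((163,235)),"fb2":q((555,235)),"hole":q((360,332))})
E
```

```text
W x,y,z [-1.6 -0.5 35.1] tilt 1.5
[[-0.6 -0.1]
 [-0.4 -0.2]
 [ 0.6 -0.2]
 [ 0.4 -0.2]
 [ 0.4  0.8]]
bottom z -5.421554602250987
```

Emit:
arm_command:
  targets:
    - [0.45, 0, 0, 0, 0]
    - [0.4, 0, 0, 0, 0]
    - [0.36, 0, 0, 0, 0]
    - [0.36, 0, 0, -0.04, 0]
    - [0.36, 0, 0, -0.12, 0]
    - [0.36, -0.05, 0, -0.2, 0]
    - [0.36, -0.1, 0, -0.2, 0]
    - [0.36, -0.1, 0, -0.2, 0]

```text
time_s: 5.32
ee_pos: [667.0, 200.6, 169.2]
ee_rot: [179.2, 0.7, 122.1]
force: [-0.8, -0.2, -1.7]
gripper_width: 58.8
```

Run:
```python
from h import *
import pickle
st=env.state();pickle.dump(st,open("w7.pkl","wb"));print(st["ee_pos"])
im=env.grab_frame("wrist");cv2.imwrite("pics/w7.png",im[:,:,::-1])
```

```text
[666.96807256 200.56369101 169.20912422]
```

View pics/w7.png

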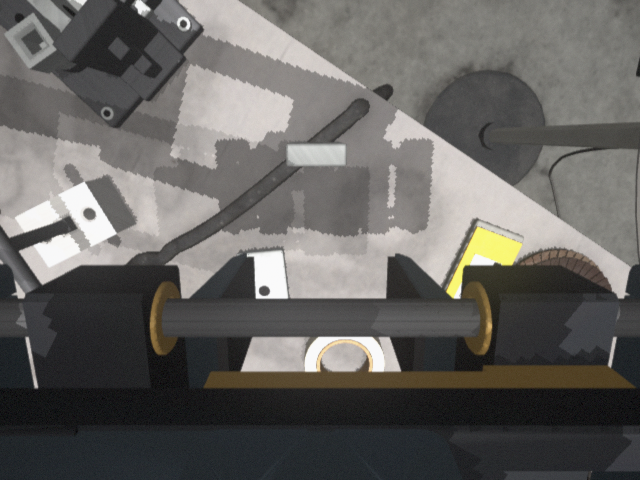

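Run:
```python
from h import *
im=cv2.imread("pics/w7.png");crop(im,270,125,360,185,8,"pics/w7c.png")
```

```text
(no output)
```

View pics/w7c.png

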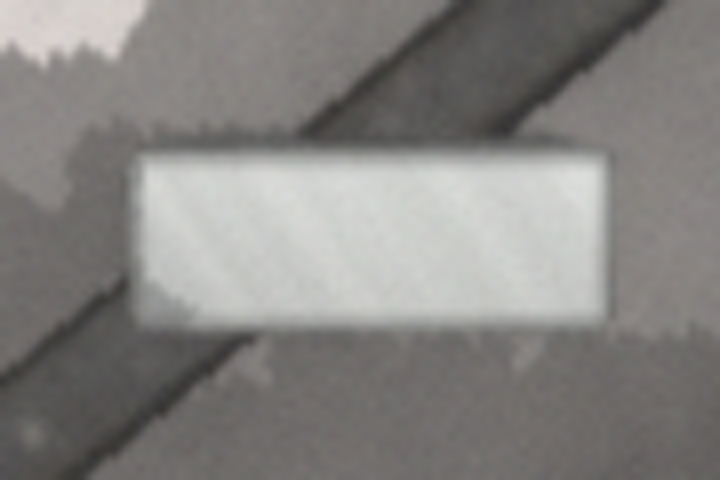

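Run:
```python
from h import *
import pickle;st=pickle.load(open("w7.pkl","rb"));W=cam("wrist",st)
f=lambda p:np.array(p)/8+[270,125]-.44
P=unproj(W,f([(133,148),(609,147),(609,326),(133,330)]),70);print(P.round(1),[np.linalg.norm(P[i]-P[(i+1)%4]).round(1) for i in range(4)])
d=P[1]-P[0]+P[2]-P[3];print("c",P.mean(0),"width dir",np.degrees(np.arctan2(d[1],d[0])))
c=P.mean(0);go(c[0],c[1],125,212.1)
```

```text
[[615.9 242.5  70. ]
 [648.7 263.1  70. ]
 [656.5 251.   70. ]
 [623.4 230.   70. ]] [np.float64(38.7), np.float64(14.4), np.float64(39.2), np.float64(14.6)]
c [636.10666525 246.63375186  70.        ] width dir 32.33786481003413
now [664.6 202.  166.8] yaw 122.07 -> row [ 0.1065 -0.0018  0.0827] -2.001 rows>= 12.6 t 5.37
```

Emit:
arm_command:
  targets:
    - [0.45, 0.02, 0, 0, -1]
    - [0.45, 0.04, 0, 0, -1]
    - [0.45, 0.07, 0, 0, -1]
    - [0.45, 0.1065, 0, 0, -1]
    - [0.45, 0.1065, 0, 0, -1]
    - [0.45, 0.1065, 0, 0, -1]
    - [0.45, 0.1065, 0, 0, -1]

```text
time_s: 5.95
ee_pos: [634.9, 248.1, 164.9]
ee_rot: [-180.0, 0.6, 167.4]
force: [0.9, -0.4, 0.5]
gripper_width: 50.4
```

Run:
```python
from h import *
go(636.1,246.6,125,212.3)
```

```text
now [634.9 248.1 164.9] yaw 167.41 -> row [-0.0022 -0.0023  0.0797] -0.998 rows>= 6.3 t 5.95
```

Emit:
arm_command:
  targets:
    - [0.45, -0.002, -0.002, 0.02, -1]
    - [0.45, -0.002, -0.002, 0.04, -1]
    - [0.45, -0.002, -0.002, 0.06, -1]
    - [0.45, -0.002, -0.002, 0.08, -1]
    - [0.45, -0.002, -0.002, 0.08, -1]
    - [0.45, -0.002, -0.002, 0.08, -1]
    - [0.45, -0.002, -0.002, 0.08, -1]
    - [0.45, -0.002, -0.002, 0.08, -1]

```text
time_s: 6.62
ee_pos: [634.8, 247.3, 123.3]
ee_rot: [-179.7, 0.2, -147.5]
force: [-0.2, -0.3, -0.3]
gripper_width: 50.1
```

Run:
```python
from h import *
go(636.1,246.6,46,212.3)
im=env.grab_frame("wrist");cv2.imwrite("pics/w8.png",im[:,:,::-1])
```

```text
now [634.8 247.3 123.3] yaw -147.53 -> row [-0.0008 -0.0015  0.1547] 0.004 rows>= 1.9 t 6.62
```

View pics/w8.png

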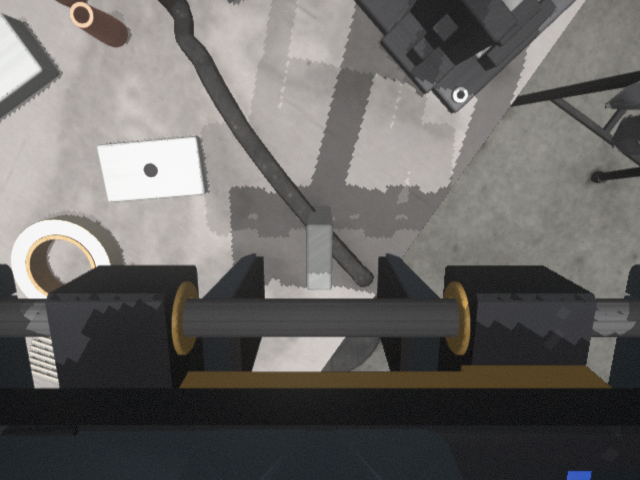

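Emit:
arm_command:
  targets:
    - [0.45, 0.005, -0.001, 0.08, 0]
    - [0.45, 0.005, -0.001, 0.14, 0]
    - [0.45, 0.005, -0.001, 0.155, 0]
    - [0.45, 0.005, -0.001, 0.155, 0]
    - [0.9, 0.005, -0.001, 0.155, 0]
    - [0.9, 0.005, -0.001, 0.155, 0]
    - [0.9, 0.005, -0.001, 0.155, 0]
    - [0.9, 0.005, -0.001, 0.155, 0]
  squeeze: 30

```text
time_s: 7.33
ee_pos: [634.7, 245.6, 48.0]
ee_rot: [-179.6, 0.4, -147.6]
force: [0.2, -0.2, -0.1]
gripper_width: 26.1
```

Run:
```python
from h import *
s=env.state();print(s["gripper_width"],s["force"],s["ee_pos"])
im=env.grab_frame("side")[:,:,::-1];crop(im,120,250,280,380,5,"pics/s9.png")
```

```text
26.076698677768384 [ 0.18921267 -0.23437229 -0.05513319] [634.73504767 245.64432016  47.95537224]
```

View pics/s9.png

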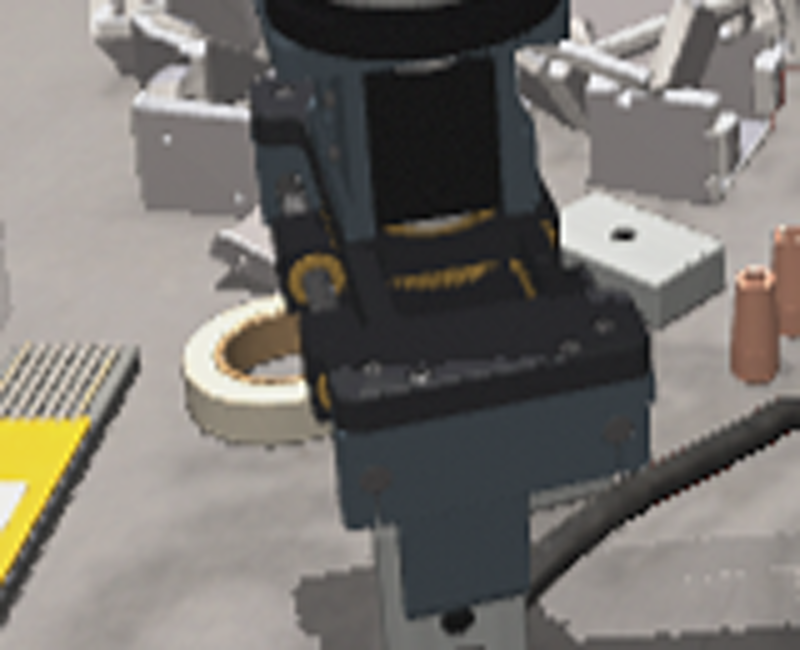

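Emit:
arm_command:
  targets:
    - [0.9, 0, 0, 0, 0]
    - [0.9, 0, 0, 0, 0]
    - [0.9, 0, 0, 0, 0]
    - [0.9, 0, 0, 0, 0]

```text
time_s: 7.72
ee_pos: [634.9, 245.7, 48.5]
ee_rot: [-179.6, 0.5, -147.6]
force: [-0.3, 0.3, 3.6]
gripper_width: 15.0
```

Run:
```python
from h import *
s=env.state();print(s["gripper_width"],s["force"],s["ee_pos"],s["ee_rot"])
go(634.7,245.6,160,167.4)
im=env.grab_frame("wrist");cv2.imwrite("pics/w9.png",im[:,:,::-1])
```

```text
15.021749250639086 [-0.29900293  0.30107729  3.62089027] [634.89925068 245.67500539  48.48047524] [-179.60251148    0.48471907 -147.63896934]
now [634.9 245.7  48.5] yaw -147.64 -> row [-0.0015 -0.0015 -0.223 ] 0.999 rows>= 6.3 t 7.72
```

View pics/w9.png

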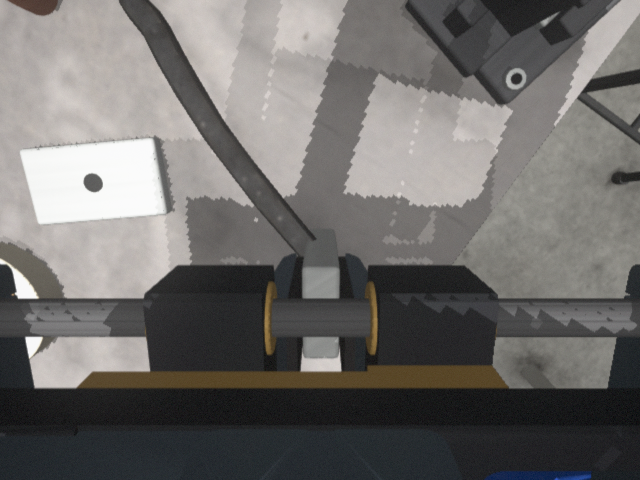

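Emit:
arm_command:
  targets:
    - [0.9, 0, 0, -0.06, 0]
    - [0.9, 0, 0, -0.14, 0.1]
    - [0.9, 0, 0, -0.22, 0.3]
    - [0.9, 0, 0, -0.223, 1]
    - [0.9, 0, 0, -0.223, 1]
    - [0.9, 0, 0, -0.223, 1]
    - [0.9, 0, 0, -0.223, 1]
    - [0.9, 0, 0, -0.223, 1]

```text
time_s: 8.43
ee_pos: [632.8, 245.5, 158.3]
ee_rot: [-180.0, 0.5, 167.0]
force: [-0.0, 0.2, -3.4]
gripper_width: 14.9
```

Run:
```python
from h import *
go(545,228,165,167.4); print(env.state()["gripper_width"])
```

```text
now [632.8 245.5 158.3] yaw 167.05 -> row [ 0.1631 -0.0735 -0.0147] -0.008 rows>= 2.2 t 8.43
14.893649598779687
```

Emit:
arm_command:
  targets:
    - [0.9, 0.08, -0.036, -0.015, -0.008]
    - [0.9, 0.163, -0.0735, -0.015, -0.008]
    - [0.9, 0.163, -0.0735, -0.015, -0.008]
    - [0.9, 0.163, -0.0735, -0.015, -0.008]
    - [0.9, 0.163, -0.0735, -0.015, -0.008]

```text
time_s: 8.85
ee_pos: [544.5, 227.9, 164.8]
ee_rot: [-179.9, 0.5, 167.4]
force: [0.8, -0.4, -3.4]
gripper_width: 14.7
```

Run:
```python
from h import *
import pickle
st=env.state();pickle.dump(st,open("w10.pkl","wb"));print(st["ee_pos"],st["ee_rot"])
im=env.grab_frame("wrist");cv2.imwrite("pics/w10.png",im[:,:,::-1])
im=env.grab_frame("side")[:,:,::-1];cv2.imwrite("pics/s10.png",im)
```

```text
[544.54527295 227.86119935 164.75560026] [-179.94267044    0.45266627  167.42450169]
```

View pics/w10.png

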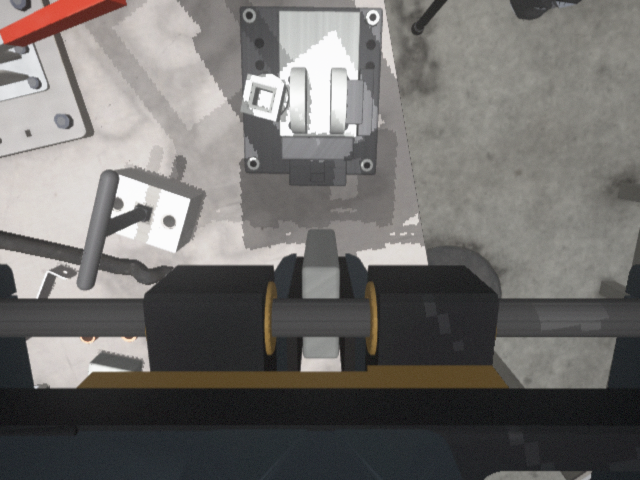

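View pics/s10.png

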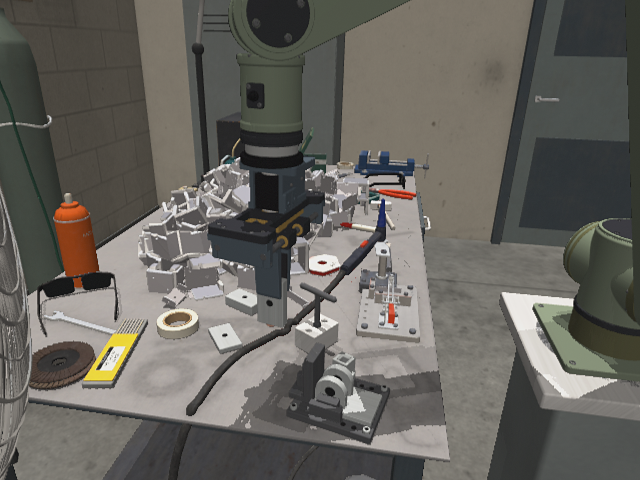

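Run:
```python
from h import *
im=cv2.imread("pics/w10.png");crop(im,230,0,400,120,4.7,"pics/w10a.png");crop(im,230,60,400,190,4.6,"pics/w10b.png")
```

```text
(no output)
```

View pics/w10a.png

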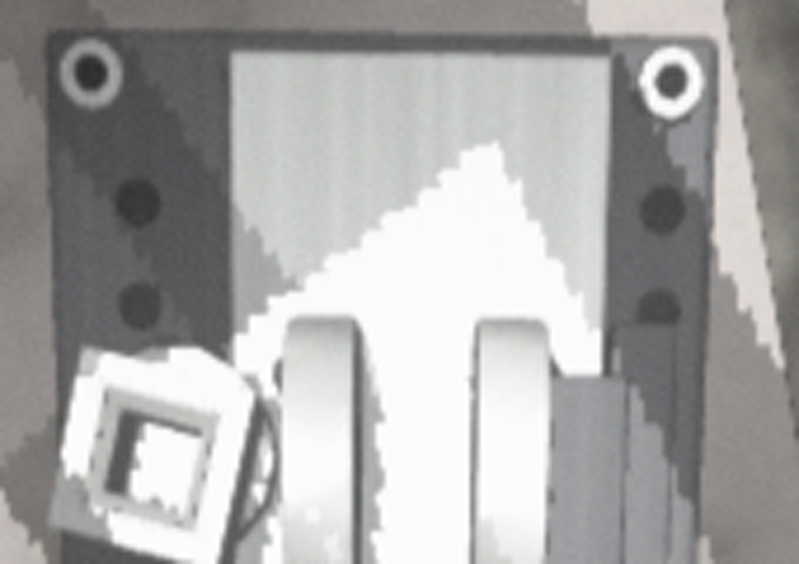

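View pics/w10b.png

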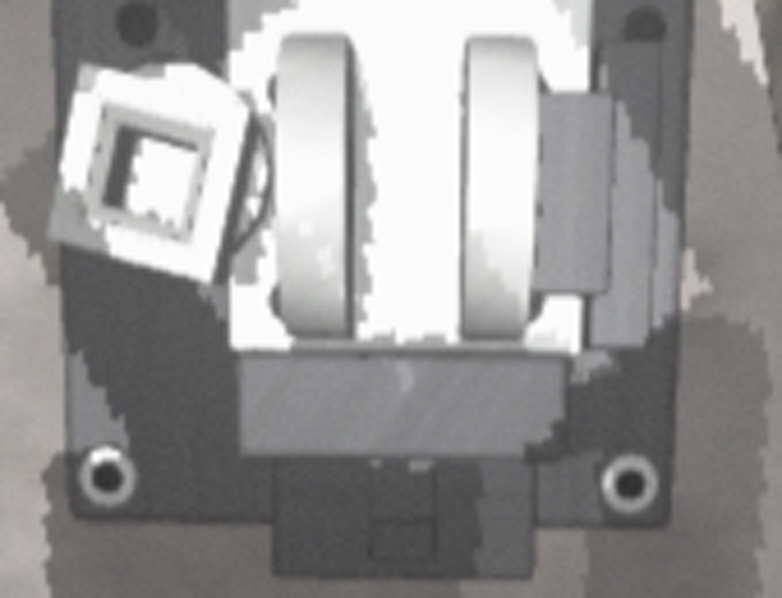

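```bash
cat > jig.py <<'E'
from h import *
from scipy.optimize import least_squares
import pickle
st=pickle.load(open("w10.pkl","rb"));W=cam("wrist",st)
A=lambda p:np.array(p)/4.7+[230,0]-.4
B=lambda p:np.array(p)/4.6+[230,60]-.4
pts=[((-55,-58,12),A((47,32))),((-55,46,12),A((716,38))),((-50,-29,20),A((231,52))),((-50,29,20),A((610,55))),
((36,-22,84),B((240,352))),((36,22,84),B((568,354))),((50,-22,84),B((240,456))),((50,22,84),B((566,456))),((65,-58,12),B((72,518))),((65,46,12),B((668,523)))]
lug=[(-18.5,277),(-8.5,353),(8.5,463),(18.5,535)]
J=np.array([p[0] for p in pts],float);uv=np.array([p[1] for p in pts])
def jw(p,J): 
    c,s=np.cos(p[2]),np.sin(p[2]);J=np.atleast_2d(J);return np.c_[J[:,0]*c-J[:,1]*s+p[0],J[:,0]*s+J[:,1]*c+p[1],J[:,2]+p[3]]
def f(p):
    r=(proj(W,jw(p,J))-uv).ravel()
    l=[proj(W,jw(p,(12,y,60)))[0,0]-(u/4.6+230-.4) for y,u in lug]
    return np.r_[r,l]
def run(zfix):
    g=(lambda q:f(np.r_[q,0])) if zfix else f
    r=least_squares(g,[443,251,-.22] if zfix else [443,251,-.22,0]);return r
if __name__=="__main__":
    for z in (1,0):
        r=run(z);print(r.x.round(3),np.degrees(r.x[2]),"rms",np.sqrt((r.fun**2).mean()));print(r.fun[:-4].reshape(-1,2).round(1).tolist(),r.fun[-4:].round(1))
E
python3 jig.py
```

```text
[ 4.43196e+02  2.48756e+02 -2.28000e-01] -13.091475682613835 rms 0.7949669517985972
[[-0.9, -1.0], [0.8, -0.8], [-0.9, -0.6], [0.7, -0.4], [-0.7, -0.4], [0.8, -0.1], [-0.4, 0.6], [0.6, 1.3], [-0.5, 0.9], [0.9, 1.0]] [-0.4 -1.5  0.9  0.7]
[ 4.42896e+02  2.48789e+02 -2.29000e-01 -3.35800e+00] -13.0936379553083 rms 0.45363957315616116
[[-0.0, -0.1], [0.1, 0.1], [-0.4, 0.4], [0.2, 0.6], [-0.3, -0.9], [0.3, -0.6], [0.0, -0.2], [0.1, 0.5], [0.2, 0.2], [0.3, 0.3]] [-0.1 -1.3  0.7  0.3]
```

```bash
cat >> h.py <<'E'
JP=np.array([443.0,248.8]);JY=np.radians(-13.1)
def j2w(x,y): c,s=np.cos(JY),np.sin(JY);return JP+[x*c-y*s,x*s+y*c]
E
python3 - <<'E'
from h import *
p=j2w(-35.5,0);print(p);go(*p,140,166.9)
E
```

```text
[408.42385316 256.84612141]
now [546.  228.2 165. ] yaw 167.4 -> row [ 0.2814 -0.0041  0.0475] 0.011 rows>= 3.4 t 8.95
```

Emit:
arm_command:
  targets:
    - [0.9, 0.08, -0.001, 0, 0.011]
    - [0.9, 0.16, -0.002, 0, 0.011]
    - [0.9, 0.24, -0.004, 0, 0.011]
    - [0.9, 0.281, -0.004, 0.03, 0.011]
    - [0.9, 0.281, -0.004, 0.0475, 0.011]
    - [0.9, 0.281, -0.004, 0.0475, 0.011]
    - [0.9, 0.281, -0.004, 0.0475, 0.011]

```text
time_s: 9.53
ee_pos: [410.0, 257.3, 139.9]
ee_rot: [180.0, 0.6, 166.9]
force: [0.2, 0.6, -3.0]
gripper_width: 14.6
```

Run:
```python
from h import *
p=j2w(-35.5,0);go(*p,78,166.9)
im=env.grab_frame("side")[:,:,::-1];crop(im,270,300,400,445,4,"pics/s11.png");
```

```text
now [410.  257.3 139.9] yaw 166.91 -> row [ 0.0041 -0.0017  0.1239] 0.0 rows>= 1.5 t 9.53
```

View pics/s11.png

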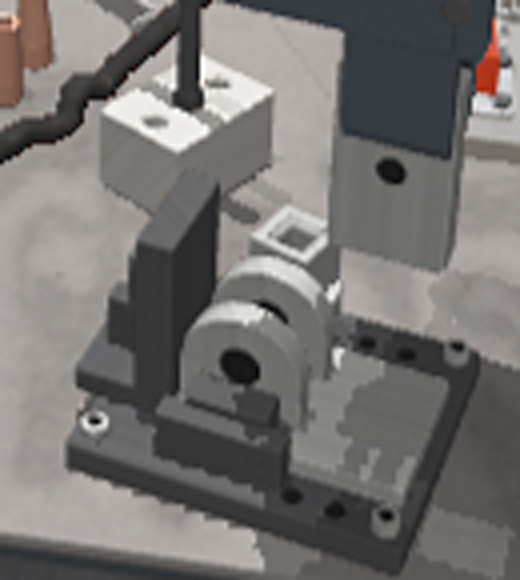

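Emit:
arm_command:
  targets:
    - [0.9, 0.004, -0.002, 0.05, 0]
    - [0.9, 0.004, -0.002, 0.1, 0]
    - [0.9, 0.004, -0.002, 0.13, 0]
    - [0.9, 0.004, -0.002, 0.13, 0]
    - [0.9, 0.004, -0.002, 0.13, 0]

```text
time_s: 10.0
ee_pos: [410.4, 256.8, 75.3]
ee_rot: [180.0, 0.6, 166.8]
force: [0.6, 0.2, -4.1]
gripper_width: 14.9
```

Run:
```python
from h import *
import pickle
st=env.state();pickle.dump(st,open("w12.pkl","wb"));print(st["force"])
p=j2w(-10,0);go(*p,74,166.9)
im=env.grab_frame("side")[:,:,::-1];crop(im,270,300,400,445,4,"pics/s12.png");
im=env.grab_frame("wrist")[:,:,::-1];cv2.imwrite("pics/w12.png",im)
im=env.grab_frame("top")[:,:,::-1];crop(im,165,240,245,320,7,"pics/t12.png")
```

```text
[ 0.59152456  0.21093649 -4.06812822]
now [410.4 256.8  75.3] yaw 166.81 -> row [-0.0472 -0.0008  0.0031] -0.002 rows>= 0.6 t 10.0
```

View pics/s12.png

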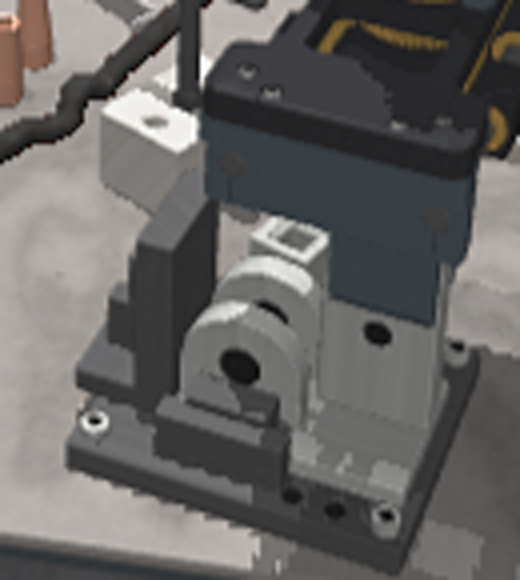

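View pics/w12.png

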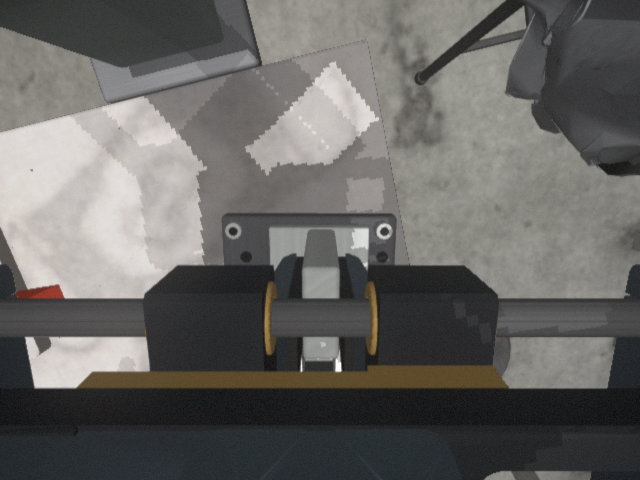

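View pics/t12.png

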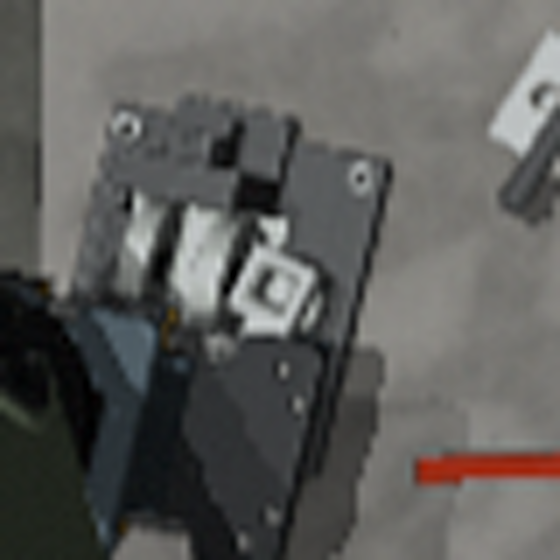

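Run:
```python
from h import *
im=cv2.imread("pics/w12.png");crop(im,215,200,405,275,4.2,"pics/w12c.png")
```

```text
(no output)
```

View pics/w12c.png

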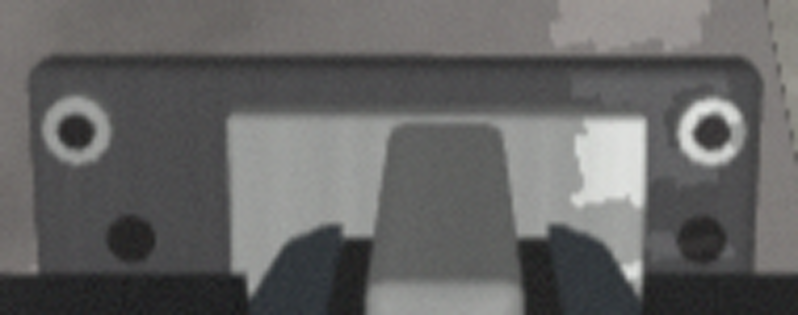

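Run:
```python
from h import *
import pickle;st=pickle.load(open("w12.pkl","rb"));W=cam("wrist",st)
f=lambda p:np.array(p)/4.2+[215,200]-.4
o=f([(227,115),(647,115),(30,62),(762,62)]);print(o)
X=np.array([[*j2w(-50,-29),20],[*j2w(-50,29),20],[*j2w(-55,-58),12],[*j2w(-55,46),12]]);
for dz in (0,-3.4): print(proj(W,X+[0,0,dz]))
P=unproj(W,o,17);c,s=np.cos(JY),np.sin(JY);d=P[:,:2]-JP;print("jig coords",np.c_[d@[c,s],d@[-s,c]].round(2))
d=st["ee_pos"][:2]-JP;print("tcp jig",d@[c,s],d@[-s,c])
# tool y=0 bottom of block
R=Ro.from_euler("xyz",st["ee_rot"],degrees=True).as_matrix()
print(proj(W,st["ee_pos"]+R@np.array([20,0,48.5])),"obs",f([(445,124)]))
```

```text
[[268.64761905 226.98095238]
 [368.64761905 226.98095238]
 [221.74285714 214.36190476]
 [396.02857143 214.36190476]]
[[269.2690115  227.72122586]
 [370.35458291 227.54491211]
 [221.4430814  216.53133606]
 [397.7595094  216.23121776]]
[[269.97446874 226.42712305]
 [369.64582713 226.25375667]
 [222.78093637 215.42428311]
 [396.69697125 215.12896727]]
jig coords [[-49.76 -29.73]
 [-49.66  28.38]
 [-57.26 -56.51]
 [-57.09  43.97]]
tcp jig -33.61372254185796 0.43098730865410173
[[320.70185146 224.80248321]] obs [[320.55238095 229.12380952]]
```

Emit:
arm_command:
  targets:
    - [0.9, 0, -0.002, 0.004, 0]
    - [0.9, 0, -0.002, 0.006, 0]
    - [0.9, -0.012, -0.002, 0.006, 0]
    - [0.9, -0.024, -0.002, 0.006, 0]
    - [0.9, -0.024, -0.002, 0.006, 0]

```text
time_s: 10.57
ee_pos: [424.0, 253.9, 74.3]
ee_rot: [179.8, 0.8, 166.8]
force: [0.5, 0.4, -4.4]
gripper_width: 14.7
```

Run:
```python
from h import *
import pickle
st=env.state();print(st["force"],st["torque"],st["gripper_width"])
c,s=np.cos(JY),np.sin(JY);d=st["ee_pos"][:2]-JP;print("tcp jig",d@[c,s],d@[-s,c],st["ee_pos"][2])
im=env.grab_frame("side")[:,:,::-1];crop(im,270,300,400,445,4,"pics/s13.png");
```

```text
[ 0.46822635  0.43819147 -4.40673736] [-0.0056401  -0.04254597  0.03424241] 14.65266482841887
tcp jig -19.65628123026707 0.6126145115478717 74.28420115243533
```

View pics/s13.png

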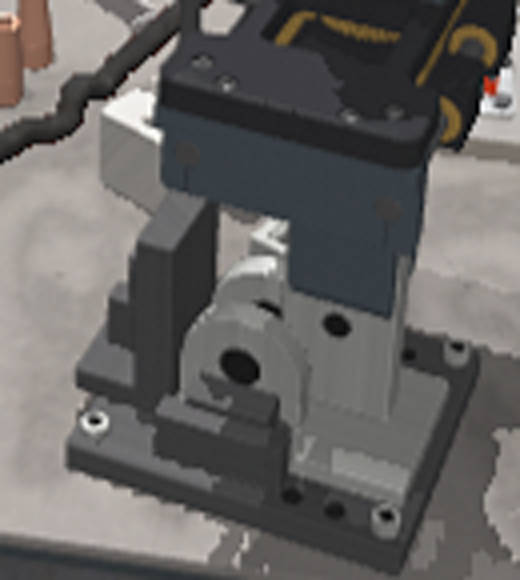

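Emit:
arm_command:
  targets:
    - [0.9, -0.015, 0, 0, 0]
    - [0.9, -0.03, 0, 0, 0]
    - [0.9, -0.045, 0, 0, 0]
    - [0.9, -0.06, 0, 0, 0]
    - [0.9, -0.06, 0, 0, 0]

```text
time_s: 11.03
ee_pos: [454.4, 246.7, 74.6]
ee_rot: [179.8, 0.9, 166.8]
force: [0.2, 0.5, -4.0]
gripper_width: 14.7
```

```bash
cat > js.py <<'E'
from h import *
st=env.state();print("F",st["force"].round(1),"T",st["torque"].round(2),st["gripper_width"].round(1))
c,s=np.cos(JY),np.sin(JY);d=st["ee_pos"][:2]-JP;f=st["force"];print("tcp jig",d@[c,s],d@[-s,c],st["ee_pos"][2],st["ee_rot"].round(1),"Fjig",(f[:2]@[c,s]).round(1),(f[:2]@[-s,c]).round(1),"t",st["time_s"])
E
python3 js.py
```

```text
Traceback (most recent call last):
  File "js.py", line 2, in <module>
    st=env.state();print("F",st["force"].round(1),"T",st["torque"].round(2),st["gripper_width"].round(1))
                                                                            ^^^^^^^^^^^^^^^^^^^^^^^^^
AttributeError: 'float' object has no attribute 'round'
```

Emit:
arm_command:
  targets:
    - [0.9, 0, 0, 0.006, 0]
    - [0.9, 0, 0, 0.01, 0]
    - [0.9, 0, 0, 0.014, 0]
    - [0.9, 0, 0, 0.014, 0]

```text
time_s: 11.37
ee_pos: [454.6, 246.7, 68.5]
ee_rot: [179.8, 0.9, 166.8]
force: [-1.2, -1.8, 4.1]
gripper_width: 14.9
```

```bash
sed -i 's/st\["gripper_width"\].round(1)/round(st["gripper_width"],1)/' js.py; python3 js.py
```

```text
F [-1.2 -1.8  4.1] T [-0.37  0.35  0.03] 14.9
tcp jig 11.796130669607493 0.5428441796254716 68.4726651124563 [179.8   0.9 166.8] Fjig -0.8 -2.1 t 11.3667
```

Emit:
arm_command:
  targets:
    - [0.9, -0.005, 0, 0.002, 0]
    - [0.9, -0.009, 0, 0.002, 0]
    - [0.9, -0.012, 0, 0.002, 0]
    - [0.9, -0.012, 0, 0.002, 0]

```text
time_s: 11.7
ee_pos: [457.3, 246.0, 68.4]
ee_rot: [179.8, 0.5, 166.7]
force: [-8.9, 3.0, 8.7]
gripper_width: 15.1
```

```bash
python3 js.py
```

```text
F [-8.9  3.   8.7] T [0.51 1.64 0.08] 15.1
tcp jig 14.534663666273289 0.4967864553366568 68.38997750217915 [179.8   0.5 166.7] Fjig -9.4 0.9 t 11.7
```

Emit:
arm_command:
  targets:
    - [0.8, -0.001, 0, 0, 0]
    - [0.7, -0.001, 0, 0, 0]
    - [0.6, 0, 0, 0, 0]
    - [0.6, 0, 0, 0, 0]
    - [0.6, 0, 0, -0.03, 0]
    - [0.6, 0, 0, -0.09, 0]
    - [0.6, 0, 0, -0.15, 0]
    - [0.6, 0, 0, -0.15, 0]

```text
time_s: 12.37
ee_pos: [460.0, 247.5, 148.7]
ee_rot: [179.4, 1.0, 166.7]
force: [1.2, 0.7, 0.3]
gripper_width: 36.4
```

```bash
python3 js.py
python3 - <<'E'
from h import *
im=env.grab_frame("side")[:,:,::-1];crop(im,270,300,400,445,4,"pics/s14.png");
im=env.grab_frame("top")[:,:,::-1];crop(im,165,240,245,320,7,"pics/t14.png")
E
```

```text
F [1.2 0.7 0.3] T [ 0.02 -0.01 -0.03] 36.4
tcp jig 16.86592726566148 2.614263739424146 148.73338885382228 [179.4   1.  166.7] Fjig 1.0 1.0 t 12.3667
```

View pics/s14.png

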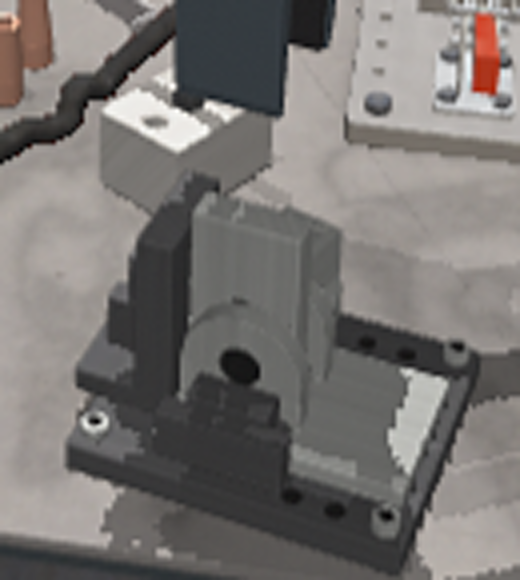

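Run:
```python
from h import *
import pickle
im=cv2.imread("pics/w10.png");crop(im,70,155,210,260,5.5,"pics/w10k.png")
im=cv2.imread("pics/s10.png");crop(im,290,275,345,360,7,"pics/s10k.png")
```

```text
(no output)
```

View pics/w10k.png

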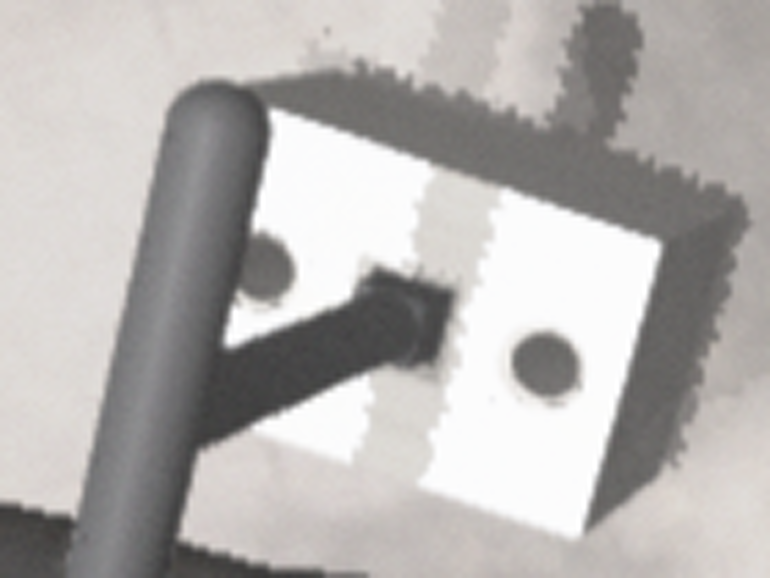

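View pics/s10k.png

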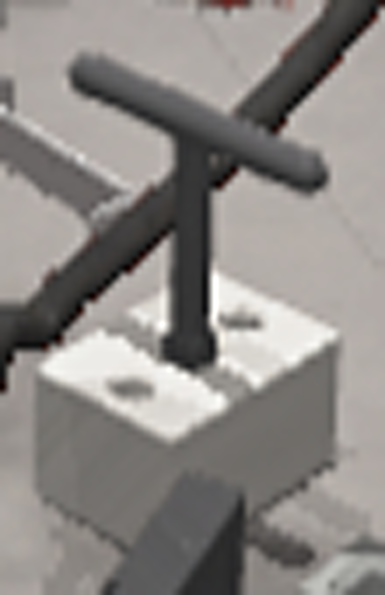

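Run:
```python
from h import *
import pickle
st=pickle.load(open("w10.pkl","rb"));W=cam("wrist",st);S=cam("side")
f=lambda p:np.array(p)/5.5+[70,155]-.4
for z in (36,32.6):
    X=unproj(W,f([(265,268),(546,364)]),z);d=X[1]-X[0];print("holder",X.mean(0),np.linalg.norm(d),np.degrees(np.arctan2(d[1],d[0]))-90)
for z in (99,95.6):
    X=unproj(W,f([(218,130),(125,545)]),z);d=X[0]-X[1];print("bar",X,np.degrees(np.arctan2(d[1],d[0])))
    # full bar ends px (110,178)...(88,282)
    X=unproj(W,np.array([(109.5,178.),(87.5,281.)]),z);print(X.mean(0),np.linalg.norm(X[1]-X[0]))
g=lambda p:np.array(p)/7+[290,275]-.4
print("side bar mid z99",unproj(S,g([(197,122)]),99),"ends",unproj(S,g([(90,73),(312,170)]),99))
print("side holes",unproj(S,g([(131,389),(242,319)]),36))
```

```text
holder [503.79714988 100.3309275   36.        ] 39.34651929258039 -32.36957318391183
holder [504.08086833  98.72294945  32.6       ] 39.7921464179317 -32.36957318391172
bar [[475.12634458 117.10274087  99.        ]
 [516.28393202  91.40972346  99.        ]] 148.02513417252982
[503.67932778  99.79237434  99.        ] 67.15000027873302
bar [[475.07445682 115.30809304  95.6       ]
 [516.82198778  89.24679775  95.6       ]] 148.02513417252985
[504.036712    97.74960364  95.6       ] 68.1125131433761
side bar mid z99 [[502.67258798 104.13523119  99.        ]] ends [[531.62669321  85.73616487  99.        ]
 [473.52958264 120.74357076  99.        ]]
side holes [[514.01338383 122.45569554  36.        ]
 [492.7147138   87.38091988  36.        ]]
```

Run:
```python
from h import *
S=cam("side");T=cam("top");
print("torch top",unproj(S,[(382,203)],170),unproj(S,[(360,255)],80),unproj(S,[(385,250)],60))
print("lamp proj top",proj(T,[[400,-90,600],[490,10,600],[445,-40,550]]))
print("top torch end",unproj(T,[(368,292)],150),unproj(T,[(335,280)],100))
t=cv2.imread("pics/top0.png");crop(t,230,220,400,330,4.7,"pics/t15.png")
s=cv2.imread("pics/s10.png");crop(s,280,190,440,350,4,"pics/s15.png")
```

```text
torch top [[ 412.77429052 -171.05169237  170.        ]] [[447.89087066 -97.99009963  80.        ]] [[ 398.12505923 -180.08374878   60.        ]]
lamp proj top [[326.81245595 305.7418631 ]
 [258.27714171 245.87925343]
 [294.0176859  276.33885125]]
top torch end [[ 413.62923551 -192.41355805  150.        ]] [[ 443.51531358 -117.62143229  100.        ]]
```

View pics/t15.png

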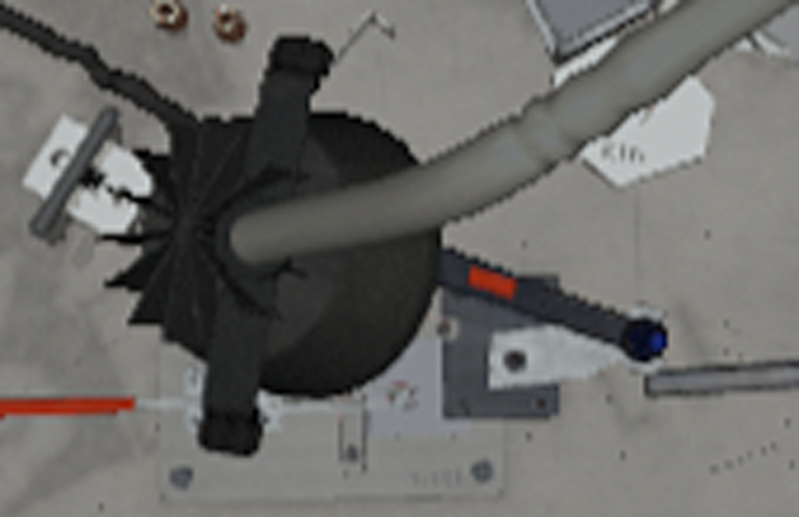

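View pics/s15.png

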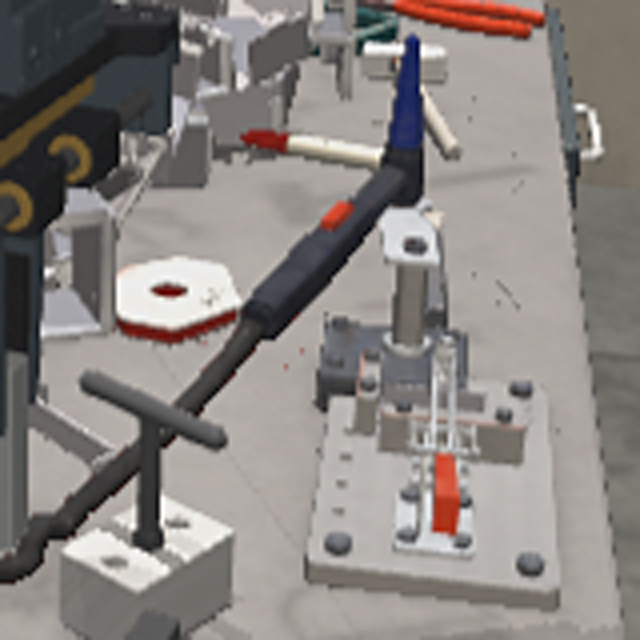

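Run:
```python
from h import *
S=cam("side")
for z in range(200,700,50): print(z,proj(S,[[545,228,z],[450,190,z],[350,150,z]]).round().tolist())
```

```text
200 [[273.0, 267.0], [348.0, 261.0], [421.0, 256.0]]
250 [[272.0, 231.0], [349.0, 227.0], [425.0, 222.0]]
300 [[272.0, 194.0], [351.0, 190.0], [430.0, 187.0]]
350 [[271.0, 153.0], [353.0, 151.0], [434.0, 149.0]]
400 [[270.0, 110.0], [356.0, 110.0], [439.0, 109.0]]
450 [[270.0, 64.0], [358.0, 65.0], [444.0, 66.0]]
500 [[269.0, 14.0], [361.0, 17.0], [450.0, 20.0]]
550 [[268.0, -41.0], [363.0, -35.0], [456.0, -30.0]]
600 [[267.0, -99.0], [366.0, -91.0], [462.0, -83.0]]
650 [[266.0, -164.0], [370.0, -152.0], [469.0, -141.0]]
```

Run:
```python
from h import *
print(env.state()["qpos"])
im=env.grab_frame("side")[:,:,::-1];cv2.imwrite("pics/s16.png",im)
```

```text
[ 27.14153857  16.21102674 103.48536229  -0.22037786  59.5642706
 -49.44517916]
```

View pics/s16.png

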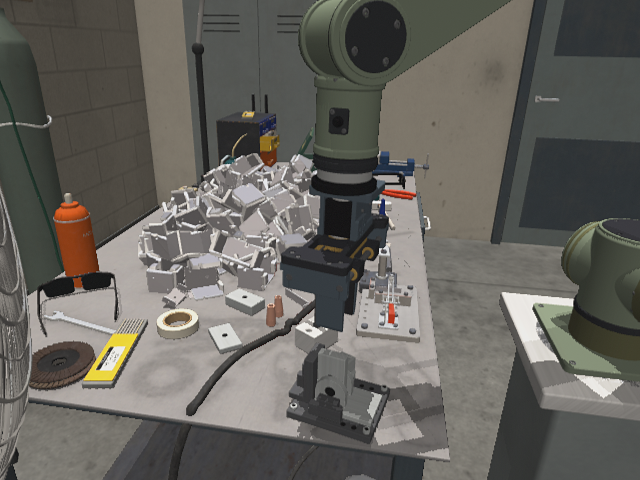

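Run:
```python
from h import *
go(566,117,155,195)
```

```text
now [456.4 245.7 143.2] yaw 166.7 -> row [-0.2727 -0.2    -0.0217] -0.629 rows>= 4.1 t 12.52
```

Emit:
arm_command:
  targets:
    - [0.3, -0.07, -0.05, -0.022, -0.15]
    - [0.3, -0.14, -0.1, -0.022, -0.3]
    - [0.3, -0.2, -0.15, -0.022, -0.45]
    - [0.3, -0.273, -0.2, -0.022, -0.629]
    - [0.3, -0.273, -0.2, -0.022, -0.629]
    - [0.3, -0.273, -0.2, -0.022, -0.629]
    - [0.3, -0.273, -0.2, -0.022, -0.629]

```text
time_s: 13.1
ee_pos: [565.4, 116.3, 153.3]
ee_rot: [-180.0, 0.4, -165.2]
force: [-0.6, -0.5, 0.1]
gripper_width: 64.2
```

Run:
```python
from h import *
import pickle
st=env.state();pickle.dump(st,open("w17.pkl","wb"));print(st["ee_pos"],st["ee_rot"])
im=env.grab_frame("wrist")[:,:,::-1];cv2.imwrite("pics/w17.png",im)
```

```text
[565.38961565 116.26817055 153.26653863] [-179.97820275    0.3764031  -165.15196872]
```

View pics/w17.png

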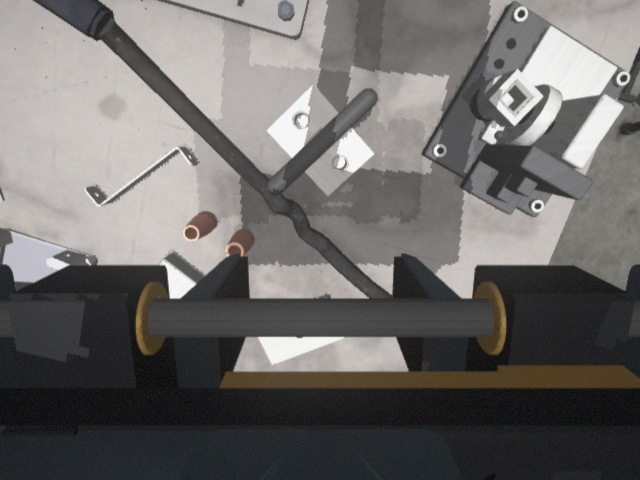

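Run:
```python
from h import *
im=cv2.imread("pics/w17.png");crop(im,255,80,395,205,5.5,"pics/w17k.png");crop(im,415,0,640,220,3.5,"pics/w17j.png")
```

```text
(no output)
```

View pics/w17k.png

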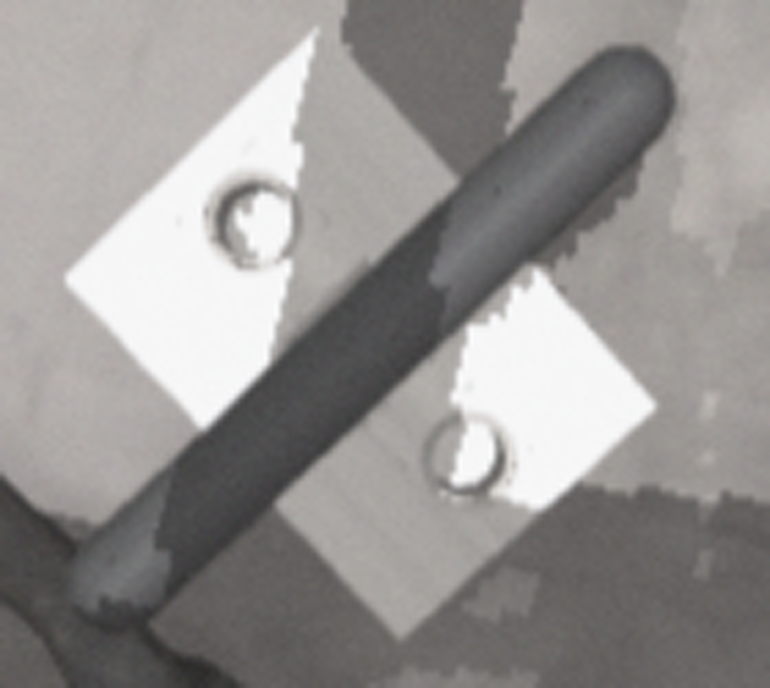

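View pics/w17j.png

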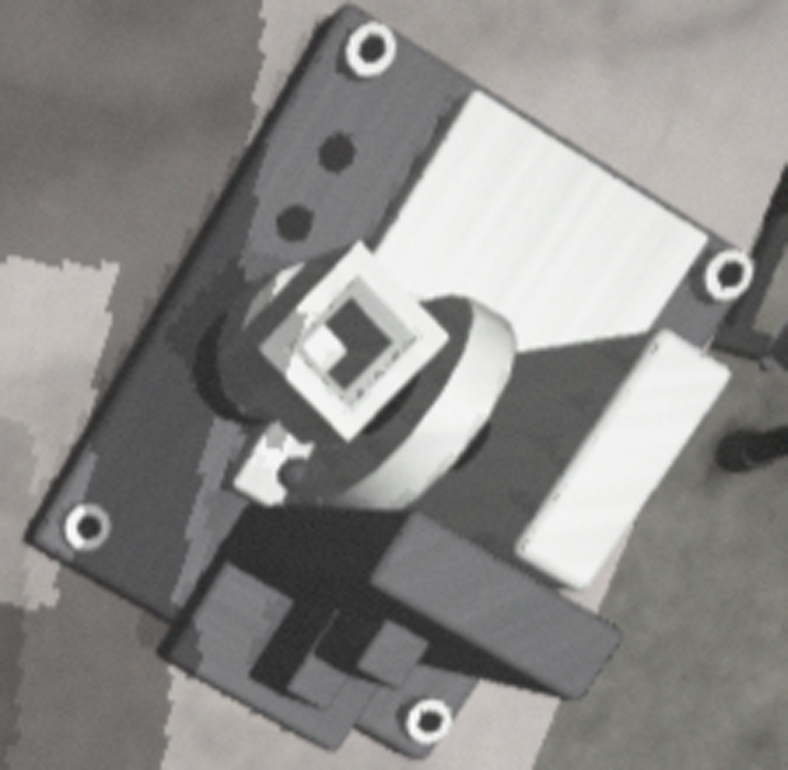

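Run:
```python
from h import *
import pickle
st=pickle.load(open("w17.pkl","rb"));W=cam("wrist",st)
c,s=np.cos(JY),np.sin(JY)
tj=lambda X:(np.c_[(X[:,:2]-JP)@[c,s],(X[:,:2]-JP)@[-s,c]]).round(1)
j=lambda p:np.array(p)/3.5+[415,0]-.36
k=lambda p:np.array(p)/5.5+[255,80]-.4
b=-3
X=unproj(W,j([(660,328),(732,372),(583,592),(516,550)]),90+b);print("spacer",tj(X).tolist(),tj(X).mean(0))
X=unproj(W,j([(410,513),(622,632)]),84+b);print("stop",tj(X).tolist())
X=unproj(W,j([(472,90),(708,238)]),20+b);print("footfront",tj(X).tolist())
X=unproj(W,j([(350,3),(28,538)]),12+b);print("base",tj(X).tolist())
H=unproj(W,j([(362,242),(448,342),(347,440),(260,345)]),58+b);print("head",tj(H).tolist(),tj(H).mean(0))
d=H[1]-H[0]+H[2]-H[3];d2=H[1]-H[2]+H[0]-H[3];print("head yaws",np.degrees(np.arctan2(d[1],d[0])),np.degrees(np.arctan2(d2[1],d2[0])), "jig yaw -13.1")
Q=unproj(W,j([(350,285),(420,342),(346,390),(300,338)]),58+b);print("socket",tj(Q).tolist())
for b in (0,-3.4):
  X=unproj(W,k([(628,92),(120,572)]),99+b);d=X[0]-X[1];print("bar",X,X.mean(0),np.linalg.norm(d),np.degrees(np.arctan2(d[1],d[0])))
  X=unproj(W,k([(256,222),(467,455)]),36+b);print("holes mid",X.mean(0),np.linalg.norm(X[0]-X[1]))
  X=unproj(W,k([(318,28),(658,405),(402,638),(65,278)]),36+b);print("holder mid",X.mean(0)); d=X[1]-X[0]+X[2]-X[3];print(np.degrees(np.arctan2(d[1],d[0])),np.linalg.norm(d)/2)
```

```text
spacer [[-4.5, -5.0], [-4.5, 9.2], [34.8, 9.3], [34.5, -4.6]] [15.075  2.225]
stop [[36.4, -20.7], [35.8, 22.9]]
footfront [[-50.6, -27.8], [-50.7, 30.5]]
base [[-55.8, -56.1], [64.2, -58.2]]
head [[-4.0, -43.6], [2.7, -20.2], [25.4, -26.5], [19.1, -49.9]] [ 10.8  -35.05]
head yaws 61.3228854487001 151.38364324537218 jig yaw -13.1
socket [[3.0, -41.3], [5.1, -24.6], [18.2, -31.7], [14.7, -44.2]]
bar [[473.825941   118.36971083  99.        ]
 [531.14085904  81.79296567  99.        ]] [502.48340002 100.08133825  99.        ] 67.99160327754512 147.45514284448848
holes mid [503.44369569  99.8579816   36.        ] 39.07110632155845
holder mid [503.74647934  99.88892826  36.        ]
58.21976899832866 62.20432279719907
bar [[473.42618824 118.6611507   95.6       ]
 [531.60414157  81.53364104  95.6       ]] [502.5151649  100.09739587  95.6       ] 69.01540572246897 147.45514284448848
holes mid [503.47983672  99.86790673  32.6       ] 39.53108960644248
holder mid [503.78618503  99.89921773  32.6       ]
58.21976899832874 62.93665293647774
```

Run:
```python
from h import *
go(503.4,99.9,135,148)
```

```text
now [564.9 117.  153.6] yaw -165.07 -> row [ 0.128  -0.0014  0.0364] 1.043 rows>= 6.6 t 13.15
```

Emit:
arm_command:
  targets:
    - [0.4, 0.04, 0, 0, 1]
    - [0.4, 0.08, 0, 0, 1]
    - [0.4, 0.128, -0.001, 0.01, 1]
    - [0.4, 0.128, -0.001, 0.03, 1]
    - [0.4, 0.128, -0.001, 0.036, 1]
    - [0.4, 0.128, -0.001, 0.036, 1]
    - [0.4, 0.128, -0.001, 0.036, 1]
    - [0.4, 0.128, -0.001, 0.036, 1]

```text
time_s: 13.82
ee_pos: [501.9, 101.3, 134.8]
ee_rot: [179.8, 0.2, 150.0]
force: [0.6, 0.4, 0.1]
gripper_width: 54.9
```

Run:
```python
from h import *
go(503.4,99.9,79,148)
im=env.grab_frame("wrist")[:,:,::-1];cv2.imwrite("pics/w18.png",im)
```

```text
now [501.9 101.3 134.8] yaw 149.98 -> row [-0.0035 -0.0013  0.1115] 0.044 rows>= 1.3 t 13.82
```

View pics/w18.png

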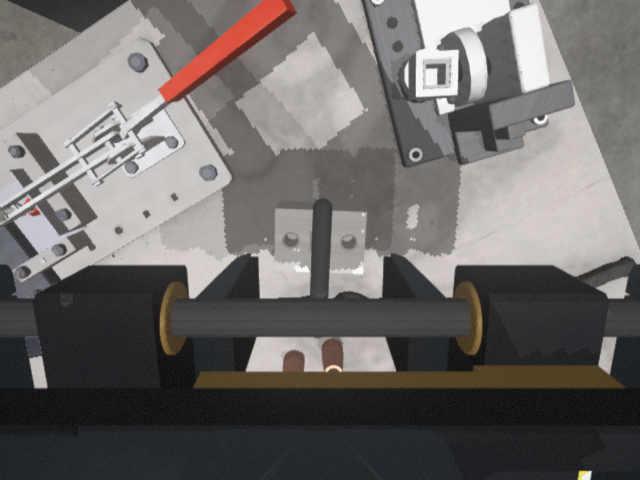

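Emit:
arm_command:
  targets:
    - [0.4, -0.003, -0.001, 0.06, 0.044]
    - [0.4, -0.003, -0.001, 0.11, 0.044]
    - [0.4, -0.003, -0.001, 0.112, 0.044]
    - [0.95, -0.003, -0.001, 0.112, 0.044]
    - [0.95, -0.003, -0.001, 0.112, 0.044]
    - [0.95, -0.003, -0.001, 0.112, 0.044]
    - [0.95, -0.003, -0.001, 0.112, 0.044]
    - [0.95, -0.003, -0.001, 0.112, 0.044]
  squeeze: 45

```text
time_s: 14.53
ee_pos: [504.2, 100.2, 80.0]
ee_rot: [179.7, 0.3, 148.1]
force: [-0.0, 0.0, 0.3]
gripper_width: 24.8
```

Emit:
arm_command:
  targets:
    - [0.95, 0, 0, 0, 0]
    - [0.95, 0, 0, 0, 0]
    - [0.95, 0, 0, 0, 0]
    - [0.95, 0, 0, 0, 0]
    - [0.95, 0, 0, 0, 0]

```text
time_s: 14.95
ee_pos: [504.5, 100.1, 80.5]
ee_rot: [179.7, 0.4, 148.1]
force: [-1.4, -1.0, 5.5]
gripper_width: 9.0
```

```bash
python3 js.py
python3 - <<'E'
from h import *
im=env.grab_frame("side")[:,:,::-1];crop(im,270,230,400,370,5,"pics/s19.png")
E
```

```text
F [-1.4 -1.   5.5] T [-0.25  0.15  0.03] 9.0
tcp jig 93.61051118728973 -130.93245027679907 80.48680316205144 [179.7   0.4 148.1] Fjig -1.1 -1.3 t 14.95
```

View pics/s19.png

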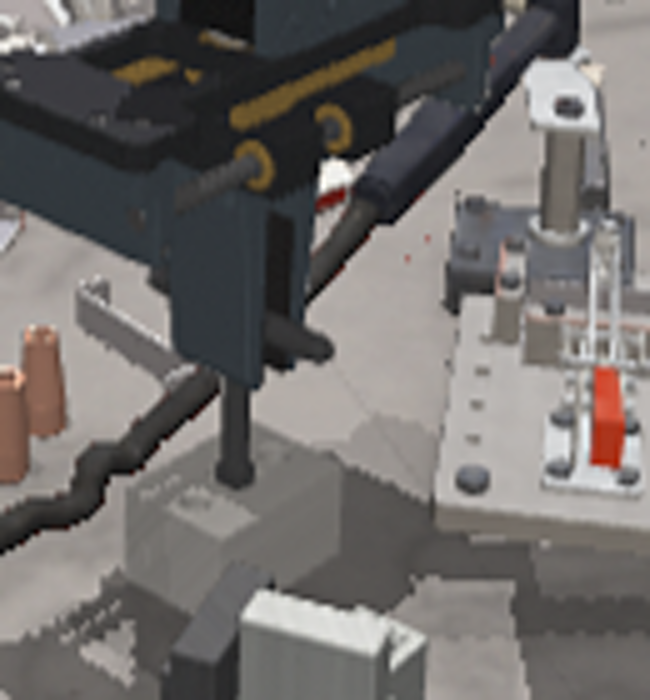

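Emit:
arm_command:
  targets:
    - [0.95, 0, 0, -0.02, 0]
    - [0.95, 0, 0, -0.05, 0]
    - [0.95, 0, 0, -0.09, 0]
    - [0.95, 0, 0, -0.125, 0]
    - [0.95, 0, 0, -0.125, 0]

```text
time_s: 15.42
ee_pos: [506.0, 100.5, 146.3]
ee_rot: [179.4, 0.6, 148.1]
force: [-0.1, 0.0, -0.3]
gripper_width: 9.2
```

```bash
python3 js.py
python3 - <<'E'
from h import *
import pickle
W=cam("wrist",pickle.load(open("w10.pkl","rb")))
c,s=np.cos(JY),np.sin(JY)
tj=lambda X:(np.c_[(X[:,:2]-JP)@[c,s],(X[:,:2]-JP)@[-s,c]]).round(1)
B=lambda p:np.array(p)/4.6+[230,60]-.4
X=unproj(W,B([(80,65),(252,110),(215,284),(50,235)]),55);print(tj(X).tolist(),tj(X).mean(0))
X=unproj(W,B([(103,105),(213,122),(190,243),(90,212)]),55);print(tj(X).tolist(),tj(X).mean(0))
p=j2w(12,-36.5);print(p)
# view pose: socket 62mm ahead in tool x at yaw 151.4
y=np.radians(151.4);v=p-75*np.array([np.cos(y),np.sin(y)]);print(v);go(*v,150,151.4)
im=env.grab_frame("side")[:,:,::-1];crop(im,250,190,410,350,4,"pics/s20.png")
E
```

```text
F [-0.1  0.  -0.3] T [-0.04 -0.06  0.01] 9.2
tcp jig 95.0085106563033 -130.16467812011913 146.2598615847715 [179.4   0.6 148.1] Fjig -0.1 0.0 t 15.4167
[[-2.7, -46.3], [3.1, -22.1], [26.9, -27.7], [20.3, -51.4]] [ 11.9   -36.875]
[[2.6, -43.2], [4.7, -27.7], [21.3, -31.3], [17.1, -45.6]] [ 11.425 -36.95 ]
[446.41493889 210.53006151]
[512.26366204 174.62817216]
now [506.  100.5 146.3] yaw 148.1 -> row [ 0.0677  0.1325 -0.0068] -0.073 rows>= 1.8 t 15.42
```

View pics/s20.png

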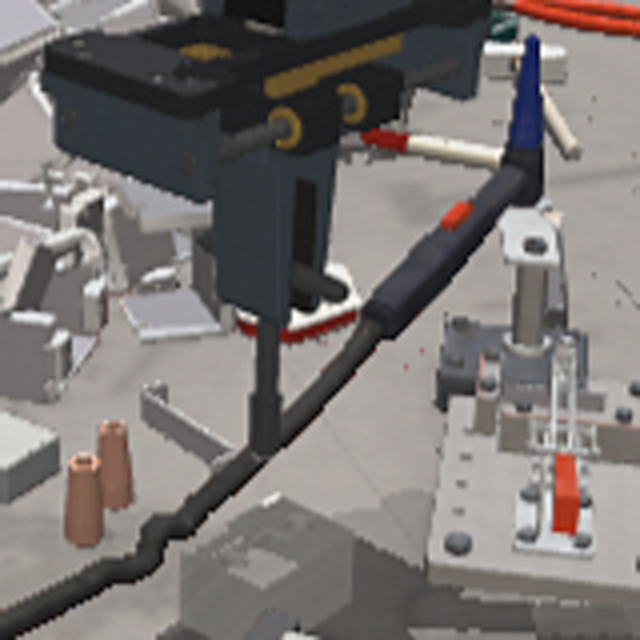

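Emit:
arm_command:
  targets:
    - [0.95, 0.03, 0.06, -0.007, -0.073]
    - [0.95, 0.0677, 0.1325, -0.007, -0.073]
    - [0.95, 0.0677, 0.1325, -0.007, -0.073]
    - [0.95, 0.0677, 0.1325, -0.007, -0.073]
    - [0.95, 0.0677, 0.1325, -0.007, -0.073]

```text
time_s: 15.88
ee_pos: [510.1, 174.1, 146.7]
ee_rot: [179.7, 0.4, 151.4]
force: [0.4, -0.8, -1.0]
gripper_width: 8.9
```

```bash
python3 js.py
python3 - <<'E'
from h import *
import pickle
st=env.state();pickle.dump(st,open("w21.pkl","wb"))
im=env.grab_frame("wrist")[:,:,::-1];cv2.imwrite("pics/w21.png",im)
crop(im,200,60,440,290,3.4,"pics/w21c.png")
E
```

```text
F [ 0.4 -0.8 -1. ] T [ 0.03 -0.    0.02] 8.9
tcp jig 82.31748389556559 -57.52668491101396 146.74190504925073 [179.7   0.4 151.4] Fjig 0.6 -0.7 t 15.8833
```

View pics/w21c.png

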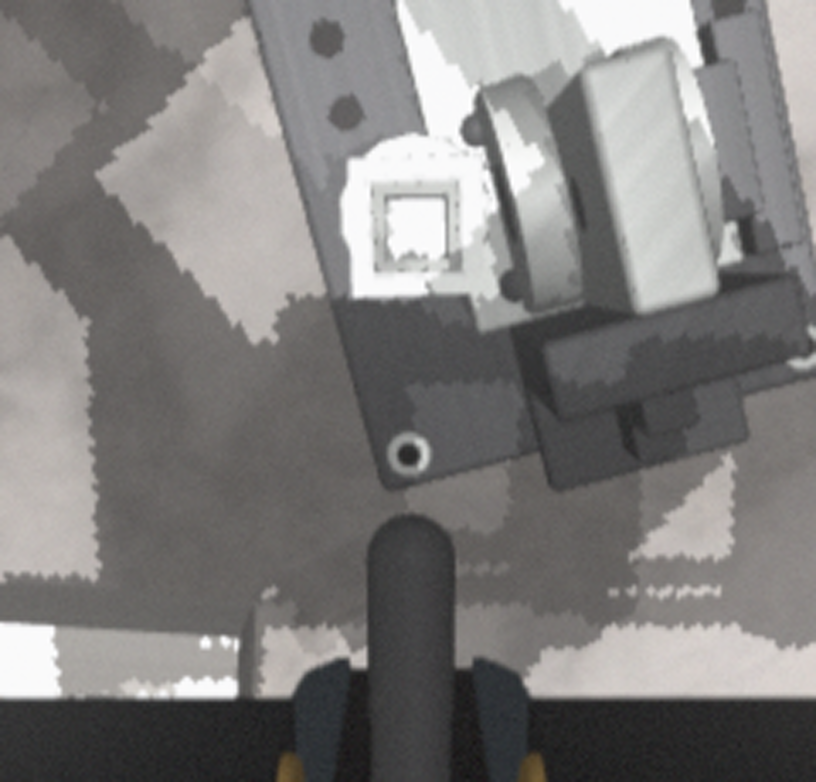

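Run:
```python
from h import *
import pickle
st=pickle.load(open("w21.pkl","rb"));W=cam("wrist",st);R=Ro.from_euler("xyz",st["ee_rot"],degrees=True).as_matrix()
f=lambda p:np.array(p)/3.4+[200,60]-.35
u=f([(411,515)])
for o in (-1,0,1,2):
  for bz in (-19,-16): print(o,bz,proj(W,st["ee_pos"]+R@np.array([39+o,0,bz]))[0].round(1),end=" ")
print("obs",u)
for z in (58,55):
    X=unproj(W,f([(417.5,225)]),z)[0];t=R.T@(X-st["ee_pos"]);print("socket",X,"tool",t.round(1))
```

```text
-1 -19 [321.2 214.7] -1 -16 [321.2 213.3] 0 -19 [321.2 212.1] 0 -16 [321.2 210.7] 1 -19 [321.2 209.5] 1 -16 [321.2 208.2] 2 -19 [321.2 206.9] 2 -16 [321.2 205.7] obs [[320.53235294 211.12058824]]
socket [446.20327167 210.73362639  58.        ] tool [74.3  1.1 88.2]
socket [446.15449262 210.80070456  55.        ] tool [74.4  1.1 91.2]
```

Emit:
arm_command:
  targets:
    - [0.95, 0.05, 0.001, 0, 0]
    - [0.95, 0.1, 0.002, 0, 0]
    - [0.95, 0.1476, 0.002, 0, 0]
    - [0.95, 0.1476, 0.002, 0.01, 0]
    - [0.95, 0.1476, 0.002, 0.02, 0]
    - [0.95, 0.1476, 0.002, 0.02, 0]

```text
time_s: 16.43
ee_pos: [446.0, 208.8, 135.4]
ee_rot: [179.8, 0.4, 151.3]
force: [-0.1, -0.6, -1.7]
gripper_width: 9.2
```

```bash
python3 js.py
python3 - <<'E'
from h import *
go(446.3+.4,210.6-.2,130,151.4)
im=env.grab_frame("side")[:,:,::-1];crop(im,290,270,390,390,6,"pics/s22.png")
im=env.grab_frame("top")[:,:,::-1];crop(im,165,240,245,320,7,"pics/t22.png")
E
```

```text
F [-0.1 -0.6 -1.7] T [-0.04  0.05  0.  ] 9.2
tcp jig 11.962233668210786 -38.294714190627545 135.37196603502855 [179.8   0.4 151.3] Fjig 0.1 -0.6 t 16.4333
now [446.  208.8 135.4] yaw 151.33 -> row [0.0003 0.0035 0.0108] -0.001 rows>= 0.1 t 16.43
```

View pics/s22.png

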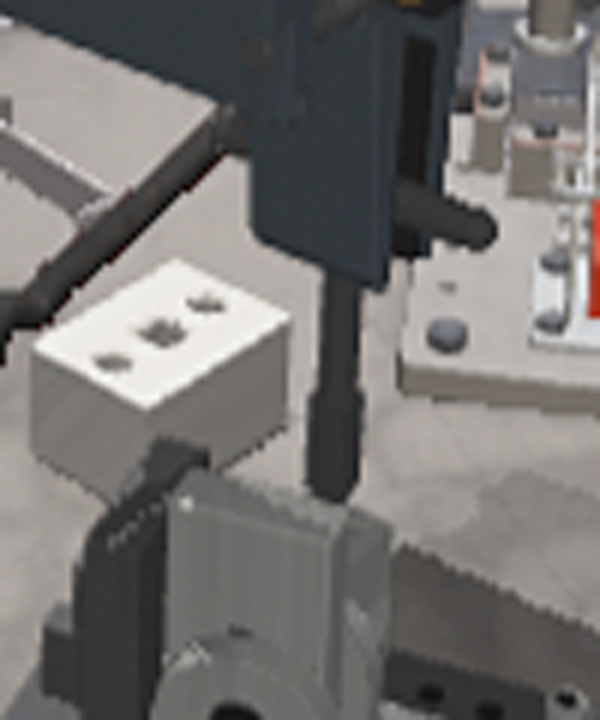

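Emit:
arm_command:
  targets:
    - [0.95, 0, 0.0025, 0, 0]
    - [0.95, 0, 0.0025, 0, 0]
    - [0.95, 0, 0.0025, 0, 0]

```text
time_s: 16.78
ee_pos: [448.0, 210.0, 136.1]
ee_rot: [179.7, 0.5, 151.3]
force: [0.2, 0.0, -1.4]
gripper_width: 9.0
```

Run:
```python
from h import *
for i in range(4):
    go(446.7,210.4,130,151.4); env.grab_frame("top")
```

```text
now [448.  210.  136.1] yaw 151.26 -> row [ 0.0027 -0.0006  0.0121] -0.003 rows>= 0.1 t 16.78
now [447.8 210.1 136.1] yaw 151.27 -> row [ 0.0024 -0.0005  0.0122] -0.003 rows>= 0.1 t 16.83
now [447.7 210.1 136.1] yaw 151.28 -> row [ 0.0021 -0.0005  0.0122] -0.003 rows>= 0.1 t 16.88
now [447.6 210.1 136.1] yaw 151.29 -> row [ 0.0019 -0.0004  0.0122] -0.002 rows>= 0.1 t 16.93
```

Emit:
arm_command:
  targets:
    - [0.95, 0.002, 0, 0.005, 0]
    - [0.95, 0.002, 0, 0.01, 0]
    - [0.95, 0.002, 0, 0.015, 0]
    - [0.95, 0.002, 0, 0.02, 0]
    - [0.95, 0.002, 0, 0.025, 0]
    - [0.95, 0.002, 0, 0.028, 0]

```text
time_s: 17.48
ee_pos: [446.6, 210.6, 121.6]
ee_rot: [179.7, 0.4, 151.3]
force: [0.8, -0.6, -1.5]
gripper_width: 9.3
```

```bash
python3 js.py
```

```text
F [ 0.8 -0.6 -1.5] T [-0.05  0.07 -0.01] 9.3
tcp jig 12.153119623132016 -36.378423467863236 121.64107380467857 [179.7   0.4 151.3] Fjig 0.9 -0.5 t 17.4833
```

Emit:
arm_command:
  targets:
    - [0.95, 0, 0, 0.006, 0]
    - [0.95, 0, 0, 0.012, 0]
    - [0.95, 0, 0, 0.018, 0]
    - [0.95, 0, 0, 0.024, 0]
    - [0.95, 0, 0, 0.03, 0]
    - [0.95, 0, 0, 0.032, 0]

```text
time_s: 17.98
ee_pos: [447.2, 210.9, 106.3]
ee_rot: [179.7, 0.5, 151.3]
force: [-1.7, -0.7, 11.4]
gripper_width: 9.2
```

```bash
python3 js.py;  python3 - <<'E'
from h import *
im=env.grab_frame("side")[:,:,::-1];crop(im,290,270,390,390,6,"pics/s23.png")
im=env.grab_frame("top")[:,:,::-1];crop(im,165,240,245,320,7,"pics/t23.png")
E
```

```text
F [-1.7 -0.7 11.4] T [-0.21  0.46 -0.02] 9.2
tcp jig 12.723623313261228 -35.99439021507062 106.32394515909694 [179.7   0.5 151.3] Fjig -1.5 -1.1 t 17.9833
```

View pics/s23.png

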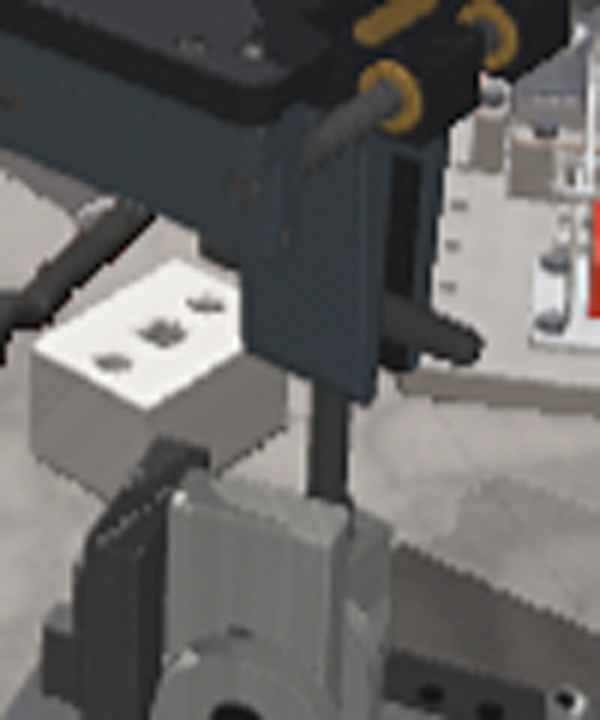

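Emit:
arm_command:
  targets:
    - [0.95, 0, 0, -0.001, 1]
    - [0.95, 0, 0, -0.001, 1]
    - [0.95, 0, 0, -0.001, 1]
    - [0.95, 0, 0, -0.001, 1]
    - [0.95, 0, 0, -0.001, 1]
    - [0.95, 0, 0, -0.001, 1]
    - [0.95, 0, 0, -0.001, 1]

```text
time_s: 18.67
ee_pos: [446.9, 210.2, 107.1]
ee_rot: [179.5, 0.1, 106.1]
force: [-0.8, -1.6, 1.8]
gripper_width: 9.0
```

```bash
python3 js.py
```

```text
F [-0.8 -1.6  1.8] T [-0.58  0.2   0.11] 9.0
tcp jig 12.577747034355118 -36.65870391068793 107.05543147270734 [1.795e+02 1.000e-01 1.061e+02] Fjig -0.4 -1.7 t 18.6667
```

Emit:
arm_command:
  targets:
    - [0.95, 0, 0, 0, 0.16]
    - [0.95, 0, 0, 0, 0.32]
    - [0.95, 0, 0, 0, 0.48]
    - [0.95, 0, 0, 0, 0.64]
    - [0.95, 0, 0, 0, 0.76]
    - [0.95, 0, 0, 0, 0.82]
    - [0.95, 0, 0, 0, 0.85]
    - [0.95, 0, 0, 0, 0.85]

```text
time_s: 19.33
ee_pos: [446.6, 209.8, 107.1]
ee_rot: [179.5, -0.1, 67.9]
force: [-1.2, -1.6, 1.6]
gripper_width: 9.1
```

```bash
python3 js.py
```

```text
F [-1.2 -1.6  1.6] T [-0.44  0.41  0.12] 9.1
tcp jig 12.333880236311417 -37.12055011565607 107.05922282334386 [ 1.795e+02 -1.000e-01  6.790e+01] Fjig -0.8 -1.8 t 19.3333
```

Emit:
arm_command:
  targets:
    - [0.95, 0, 0, 0, 0.05]
    - [0.95, 0, 0, 0, 0.1]
    - [0.95, 0, 0, 0, 0.14]
    - [0.95, 0, 0, 0, 0.14]

```text
time_s: 19.67
ee_pos: [446.5, 209.7, 107.1]
ee_rot: [179.5, -0.2, 61.6]
force: [-1.3, -1.0, 1.4]
gripper_width: 9.1
```

```bash
python3 js.py
```

```text
F [-1.3 -1.   1.4] T [-0.36  0.37  0.14] 9.1
tcp jig 12.272903595919846 -37.27510693375138 107.07357558788908 [179.5  -0.2  61.6] Fjig -1.1 -1.2 t 19.6667
```

Emit:
arm_command:
  targets:
    - [0.95, 0, 0, 0, 0.08]
    - [0.95, 0, 0, 0, 0.15]
    - [0.95, 0, 0, 0, 0.2]
    - [0.95, 0, 0, 0, 0.2]

```text
time_s: 20.0
ee_pos: [446.3, 209.6, 107.0]
ee_rot: [179.6, -0.2, 52.7]
force: [-0.2, -0.7, 1.6]
gripper_width: 9.2
```

```bash
python3 js.py
python3 - <<'E'
from h import *
im=env.grab_frame("side")[:,:,::-1];crop(im,280,270,400,440,4.5,"pics/s24.png")
im=env.grab_frame("wrist")[:,:,::-1];cv2.imwrite("pics/w24.png",im)
E
```

```text
F [-0.2 -0.7  1.6] T [-0.31  0.41  0.34] 9.2
tcp jig 12.082282058689517 -37.3945419937521 107.0034940368574 [179.6  -0.2  52.7] Fjig -0.1 -0.7 t 20.0
```

View pics/s24.png

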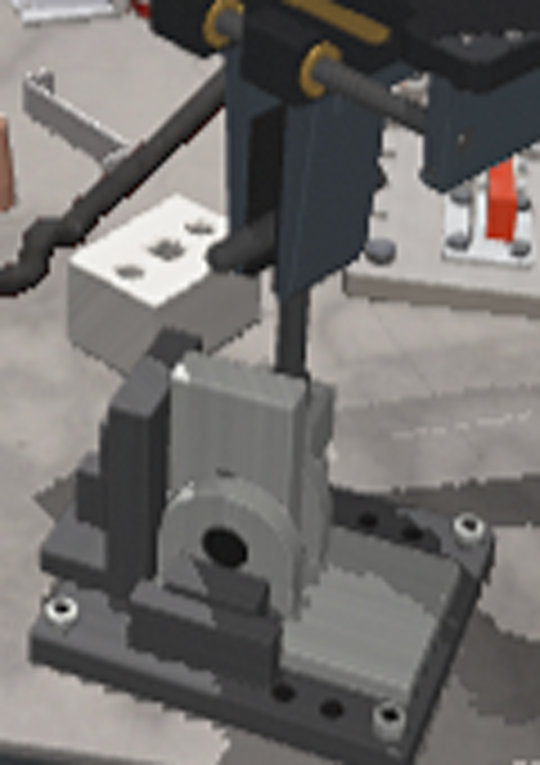

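View pics/w24.png

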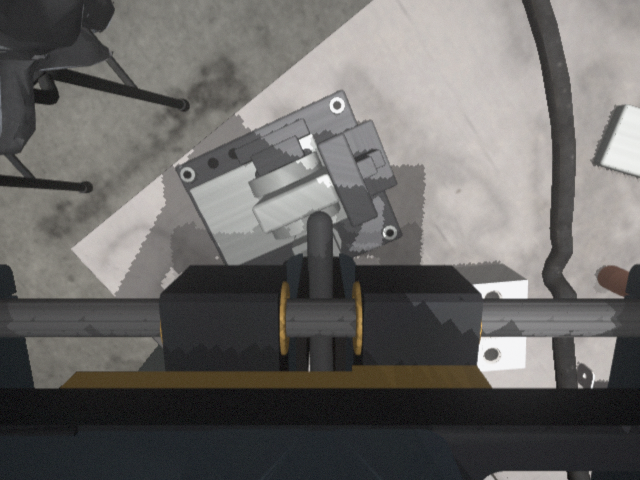

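Emit:
arm_command:
  targets:
    - [0.95, 0, 0, 0, 0.05]
    - [0.95, 0, 0, 0, 0.1]
    - [0.95, 0, 0, 0, 0.1]

```text
time_s: 20.35
ee_pos: [446.3, 209.7, 107.0]
ee_rot: [179.6, -0.2, 48.3]
force: [-0.8, -1.7, 1.9]
gripper_width: 8.9
```

```bash
python3 js.py
```

```text
F [-0.8 -1.7  1.9] T [-0.28  0.41  0.5 ] 8.9
tcp jig 12.044771398561451 -37.386305185770766 107.0490392557484 [179.6  -0.2  48.3] Fjig -0.4 -1.8 t 20.35
```

Emit:
arm_command:
  targets:
    - [0.95, 0, 0, 0, -0.1]
    - [0.95, 0, 0, 0, -0.2]
    - [0.95, 0, 0, 0.0005, -0.2]
    - [0.85, 0, 0, 0, -0.2]
    - [0.75, 0, 0, 0, -0.2]
    - [0.6, 0, 0, 0, -0.2]
    - [0.6, 0, 0, 0, -0.2]
    - [0.6, 0, 0, 0, -0.2]

```text
time_s: 21.02
ee_pos: [446.4, 209.7, 107.0]
ee_rot: [179.5, -0.2, 57.3]
force: [-0.0, 0.0, -0.0]
gripper_width: 35.7
```

Emit:
arm_command:
  targets:
    - [0.5, 0, 0, 0, 0]
    - [0.5, 0, 0, -0.03, 0]
    - [0.5, 0, 0, -0.08, 0]
    - [0.5, 0, 0, -0.15, 0]
    - [0.5, 0, 0, -0.22, 0]
    - [0.5, 0, 0, -0.24, 0]
    - [0.5, 0, 0, -0.24, 0]

```text
time_s: 21.6
ee_pos: [447.2, 210.8, 230.3]
ee_rot: [179.3, -0.6, 57.3]
force: [0.3, 0.1, 0.3]
gripper_width: 45.5
```

```bash
python3 js.py
python3 - <<'E'
from h import *
import pickle
st=env.state();pickle.dump(st,open("w25.pkl","wb"))
im=env.grab_frame("side")[:,:,::-1];crop(im,280,270,400,440,4.5,"pics/s25.png")
im=env.grab_frame("top")[:,:,::-1];crop(im,165,240,245,320,7,"pics/t25.png")
im=env.grab_frame("wrist")[:,:,::-1];cv2.imwrite("pics/w25.png",im)
E
```

```text
F [0.3 0.1 0.3] T [-0.04  0.2  -0.03] 45.5
tcp jig 12.673752648793029 -36.096436053738564 230.26656372510368 [179.3  -0.6  57.3] Fjig 0.3 0.2 t 21.6
```

View pics/s25.png

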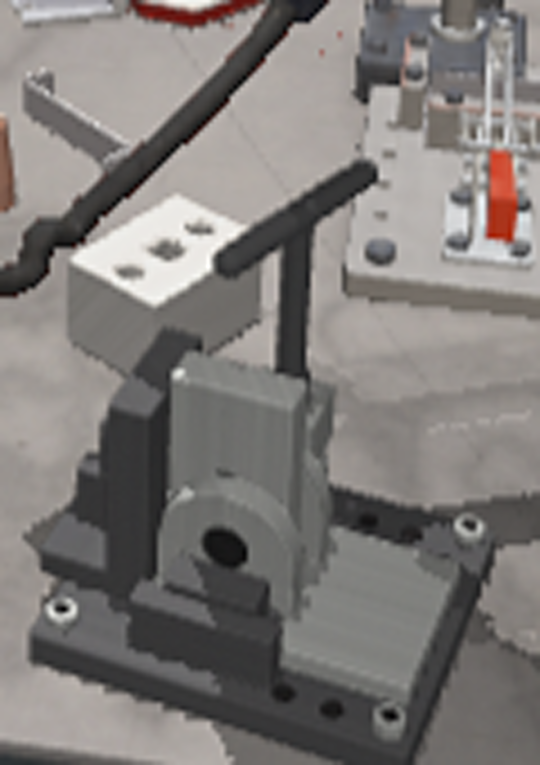

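View pics/w25.png

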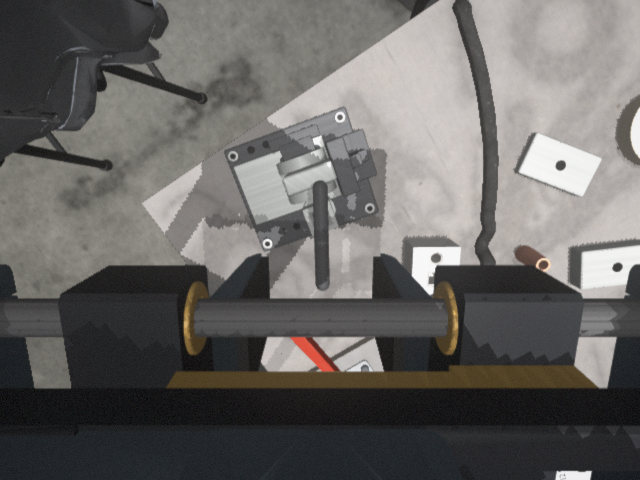

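Emit:
arm_command:
  targets:
    - [0.5, -0.06, 0, 0, 0]
    - [0.5, -0.12, 0, 0.02, 0]
    - [0.5, -0.15, 0, 0.06, 0]
    - [0.5, -0.15, 0, 0.06, 0]
    - [0.5, -0.15, 0, 0.06, 0]

```text
time_s: 22.17
ee_pos: [402.7, 145.7, 193.6]
ee_rot: [179.8, 0.1, 57.2]
force: [0.2, -0.3, 0.8]
gripper_width: 45.4
```

```bash
python3 js.py
python3 - <<'E'
from h import *
import pickle
st=env.state();pickle.dump(st,open("w26.pkl","wb"))
im=env.grab_frame("wrist")[:,:,::-1];cv2.imwrite("pics/w26.png",im)
crop(im,230,50,410,250,4,"pics/w26c.png")
E
```

```text
F [ 0.2 -0.3  0.8] T [-0.03  0.06 -0.02] 45.4
tcp jig -15.857715028147979 -109.53952178119931 193.58084299935643 [1.798e+02 1.000e-01 5.720e+01] Fjig 0.3 -0.3 t 22.1667
```

View pics/w26.png

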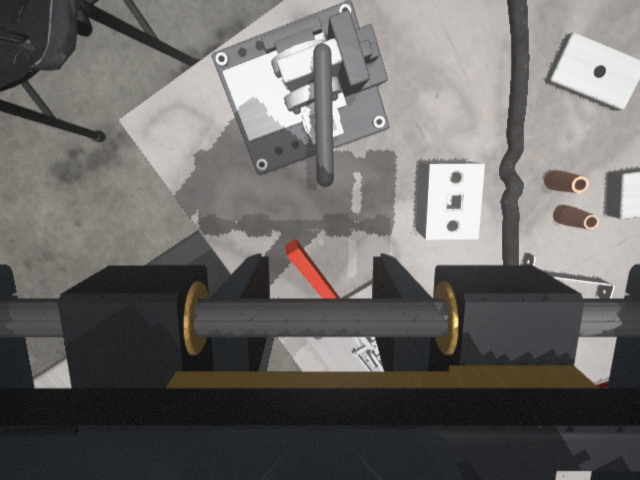

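View pics/w26c.png

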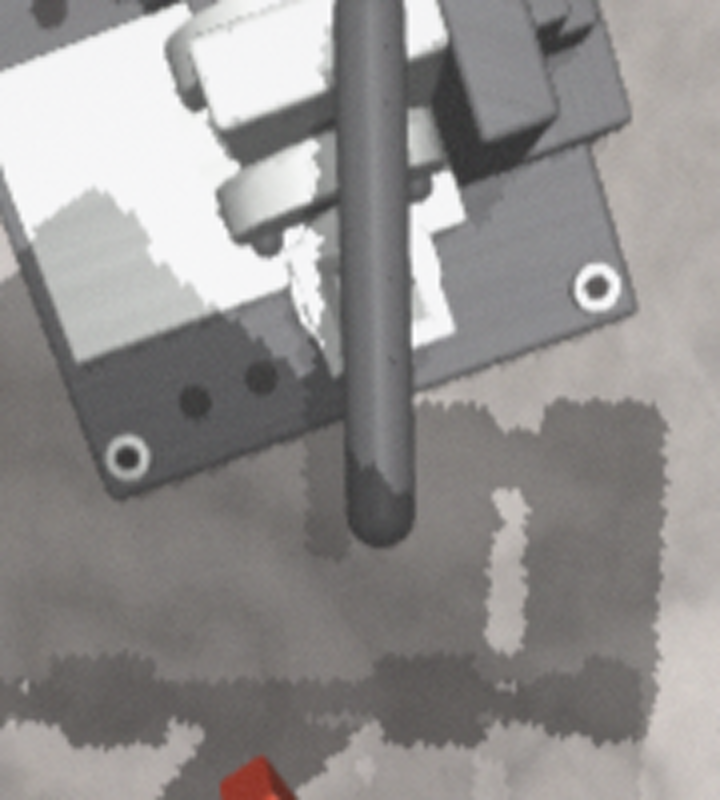

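Run:
```python
from h import *
import pickle
st=pickle.load(open("w26.pkl","rb"));W=cam("wrist",st);S=cam("side")
E=np.array([(322.5,52.),(324.7,176.5)])
g=lambda p:np.array(p)/4.5+[280,270]-.4
SE=g([(368,173),(230,262)])
for a,b in ((E[0],SE[1]),(E[1],SE[0]),(E[0],SE[0]),(E[1],SE[1])): print("tri",tri([W,S],[a,b]).round(1), end=" ")
print()
for z in (125,122): 
    X=unproj(W,E,z);print(X.mean(0),np.linalg.norm(X[0]-X[1]))
print(unproj(S,SE,125))
im=env.grab_frame("top")[:,:,::-1];crop(im,165,240,245,320,8,"pics/t26.png");cv2.imwrite("pics/t26f.png",im)
```

```text
tri [464.3 239.8 123.6] tri [428.1 181.5 123.8] tri [441.5 236.7 158.7] tri [452.3 182.9  88.9] 
[446.78144679 210.60803263 125.        ] 67.96836776377353
[446.90059691 210.72684361 122.        ] 68.81655881641382
[[427.30842226 183.49438871 125.        ]
 [463.64846631 241.99660295 125.        ]]
```

View pics/t26.png

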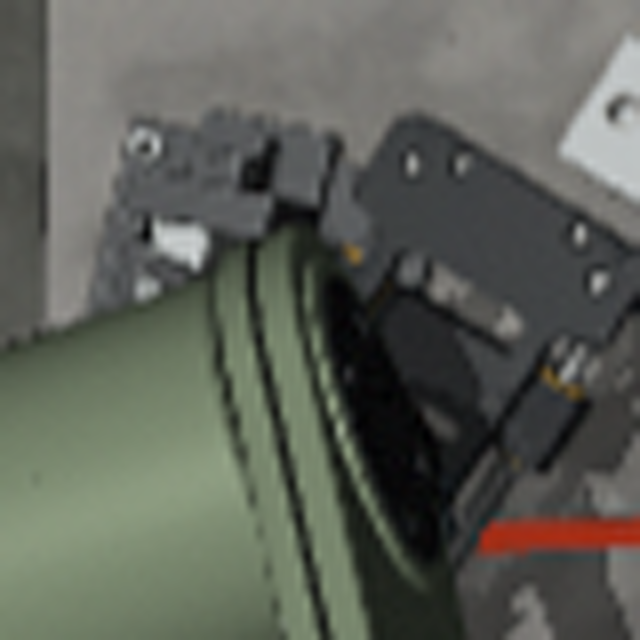

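View pics/t26f.png

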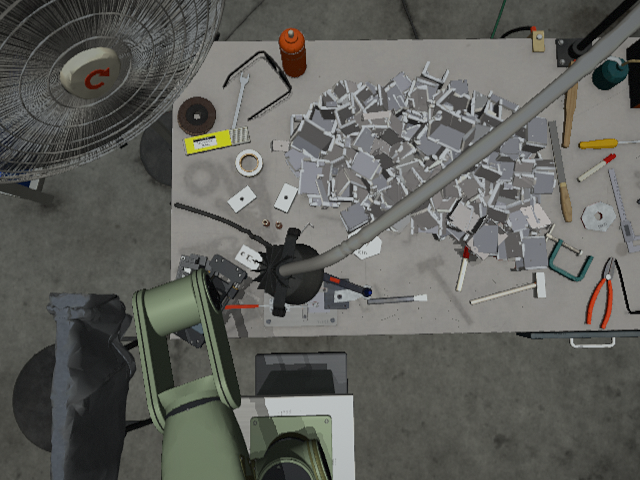

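Run:
```python
from h import *
import pickle
c,s=np.cos(JY),np.sin(JY)
tj=lambda X:(np.c_[(X[:,:2]-JP)@[c,s],(X[:,:2]-JP)@[-s,c]]).round(1)
W=cam("wrist",pickle.load(open("w21.pkl","rb")))
f=lambda p:np.array(p)/3.4+[200,60]-.35
print("w21 spacer",tj(unproj(W,f([(583,66),(670,48),(719,290),(638,314)]),87)).tolist(),"stop",tj(unproj(W,f([(545,345),(795,275)]),81)).tolist())
W=cam("wrist",pickle.load(open("w26.pkl","rb")))
f=lambda p:np.array(p)/4+[230,50]-.4
print("w26 spacer",tj(unproj(W,f([(190,38),(235,131),(452,47)]),87)).tolist(),"stop",tj(unproj(W,f([(482,142)]),81)).tolist(),"foot",tj(unproj(W,f([(77,363)]),17)).tolist())
```

```text
w21 spacer [[-3.7, -5.3], [-2.7, 8.5], [35.7, 8.0], [35.9, -5.7]] stop [[37.2, -21.2], [37.2, 22.1]]
w26 spacer [[-2.8, 8.6], [-1.0, -6.9], [36.2, -6.8]] stop [[36.8, -21.4]] foot [[-49.8, -28.3]]
```

```bash
python3 -c "
from workcell import env
print(env.job_done())"
```

```text
the job is handed in; nothing more can be done
None
```

The clevis is set up and the job was handed in at about 22 s of the 72 s allowed. The hand-in reports no verdict, so what follows rests on my own measurements.

- **Spacer:** I took the leftmost block; it gripped at 15.0 mm. It was stood on end on the bench, gripped again across its faces, slid in from the front and pushed down and back until both contacts showed in the force reading. After clamping, the camera puts it about 1 mm from the stop and about 1 mm off centre in the gap, inside the 4 mm limits. It looks upright, with its faces along the lugs.
- **T-key:** It went to the socket bottom (11 N contact), and by the camera it stands on the socket axis. The middle of its bar measured 123.7 mm up, against 125 mm nominal when fully in.
- **Cam:** I turned it clockwise until the wrist torque rose from about 0.12 to 0.5 N m. The cam head now lies within about 2° of square to the jig, so the cam is at roughly 1.57 rad.
- **Bystanders:** I touched nothing else on purpose, and the last overhead view shows the other two spacers and the parts it can see where they were. I did not measure their positions again.

**Checks that disagreed:**
- The wrist-camera heights came out 3 to 5 mm lower than the arm's own readings, so I used contact forces to confirm heights.
- The key turned about 103° in all, where I expected about 83° from the first cam estimate. I put the difference down to slip and wind-up in the grip; the torque rise and the head angle both point to the stop.

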